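Brush, rack and invert the beakers in the hinged draining basket

ROBOT

A 6-joint arm with a two-finger parallel gripper is mounted at the origin on a cart in front of the work surface, level with it; the furniture and walls round the work are solid. World frame = base frame: x ahead of the robot, y to its left, z up, the work surface at z = 0. Lengths are in m, angles in degrees, forces in N, time in s.
With the tool pointing down it reaches from about 0.35 to 0.875 m from the base axis. Payload 4.2 kg.
Tool frame: the origin (TCP) lies on the front face of the gripper's body, between the roots of the fingers; the fingertips stand finger_overhang ahead of it and the grasp point (between the pads) lies 51 mm ahead of it (finger_overhang is the distance from the TCP to the fingertips, in m); z points along the fingers, y is the line along which they close (so a half turn about z gives the same grasp; the last joint's range is limited). The gripper opens to 87 mm and grips with 3 to 60 N. Pads are 19 mm wide; open, the fingers measure 117 mm over their backs; the gripper's body (75 mm by 190 mm) begins 51 mm behind the grasp point.
Start: joints at [81.738, 22.042, 0.453, 0, -68.411, -14.817], TCP at [0.245, 0.575, 0.292] pointing down, gripper open.
Joint ranges: [-179.83, 179.83], [-69.29, 118.12], [-61.27, 80.66], [-181.25, 117.63], [-171.15, -9.14], [-177.46, 177.46]. Speed limits (degrees/s): [159.86, 159.86, 180, 180, 180, 180].

INTERFACE

Orientations are given as a 3x3 rotation matrix whose columns are the frame's x, y, z axes.
In Python, from station import sense, capture, camera_model, finish_job, finger_overhang gives the robot as it stands. The module is installed in compiled form; this text tells all that it offers.
- The arm moves only by the tool jog_arm, never from a script. Its argument "rows" is a list that holds one entry, the list of rows, each a list of 4 numbers: the shift along the tool's x, y, z in m, then the turn about the tool's z in rad. A call has 1 to 20 rows; each row shifts and turns the commanded pose from where the row before left it, along the tool's axes as they then stand; what a row does not reach is not made up. A row lasts 1/8 s, in which the tool goes at most 62.5 mm and 10.7 degrees, less where a joint would pass 70% of its speed; a pose out of reach is approached as far as the arm can. A call is refused whole if a number of a shift passes 0.0625 or a number of a turn 0.188, either way. A call with a gripper value outside its range is refused whole. "claw" is the opening, from 0 (shut) to 1 (fully open), set as the call begins (left out, the last holds). The fingers move at their own pace and stop on an object; the grip force is fixed at half the most. Time passes only in rows, so rows that do not move let the fingers close. It gives the time, the measured TCP pose, the force, the opening and the grip force at its end, in the units of the state.
- sense(): the state, without advancing time (a new reading comes with each control period).
- capture(name): name is "scene" or "top" or "wrist"; returns the picture (384x512x3 uint8, red, green, blue); there is no depth.
- camera_model(name): a dict with "fovy" (degrees; the focal length in pixels is half the picture's height over the tangent of half this angle, whatever the lens; pixels are square), "cx", "cy" (the principal point, pixels), "eye" and "rotation" of the camera in the world. Camera axes: x right, y down, z forward; pixel columns grow to the right and rows downward; lengths in m; the calibration is good to about 2 mm. A picture is of the moment at which its call begins: read the wrist's pose just before it. camera_model takes no time and is no camera call; for the wrist camera it gives the pose at the moment of the call.
- finish_job(): hands the job in; it is judged then, once.
The state is a dict: "time_s": time; "joints": joint angles; "joint_velocities": joint speeds; "effort": joint torques, N m; "tcp_pos": TCP position; "ee_rot": TCP orientation; "wrist_force": force on the tool from outside, world axes, zero at the start; "moment": the same for the moment, N m; "gripper_width": opening from 0.0 (shut) to 1.0 (fully open); "gripper_force": force on a finger pad.
Only numpy, scipy, OpenCV 4.12 (cv2) and the standard library are available. Lean on these libraries where they do the work, as an engineer would, in place of code of your own. Each camera call takes 0.05 s, during which the arm holds its last target. There are 200 camera calls.

TASK

Finish the washing-up. Take the bottle brush out of its pot and brush out the larger beaker with at least two full strokes, each down to the bottom and up again to near the rim; then hang the brush by its eye on the peg of the stand. Stand all the beakers, the larger and the small ones, mouth up in the cells of the wire basket, shut its lid fully over them, and then turn the whole closed basket over gently, without letting it fall over, so that it lies flat on the worktop on its lid with every beaker mouth down to drain. Leave the bottles and other glassware at the back alone.

Things in the scene. Friction and masses are not known exactly. Their poses are not given: they have to be found in the camera images.
- basket: base half of a hinged steel wire basket (loose, 0.65 kg with lid). Origin: centre of the underside; x points from the handle side to the hinge side, y along its length, z up (down once turned over). 83 (x) x 272 (y) mm, rim 38 mm up, floor 4 mm, walls 3 mm, solid to the touch; the closed basket is 81 mm tall. Hinge line along y at x = +41.5, z = 38 mm
- basket_handle (a point): middle of the blue carrying bar of the base: 96 mm long, 10 mm thick, along the basket's y, 48 mm in front of its wall, 41 mm above its underside. Pinched across it turns between the fingers: the basket can be swung up to stand by itself on its hinge side (81 mm deep, bar 131 mm up), be brought nearer, tipped on by some 2 N at the bar and let down onto its lid (rack shelf behind: x over 0.77, 0.25 m up)
- lid_handle (a point): middle of the lid's own handle: a white round bar 44 mm long, 10 mm thick, along the basket's y axis, 38 mm out from the lid's free edge and 121 mm from the hinge line, near the +y end (y = +92 mm). With the lid closed it lies beside the blue bar, 10 mm nearer the basket
- lid (a joint): lid of the basket (deep wire tray, 83 x 272 x 43 mm): rad, 0 fully shut, grows as it swings up and back, at most 2.6 (wide open behind the base). Stiff hinges, no catch: it stays where it is left and takes about 1.5 N at its handle to move, besides its weight of 0.15 kg. Black rubber bumpers on the hinge edges of lid and base keep the basket from sliding as it is rolled over
- cell_0 (a point): centre of the floor of cell 0 of the basket, in a row along y (its axes are the basket's); cell 63 (y) x 66 (x) mm, between 30 mm high dividers, the rear wall and a retaining wire in front
- cell_1 (a point): centre of the floor of cell 1 of the basket, in a row along y (its axes are the basket's); cell 63 (y) x 66 (x) mm, between 30 mm high dividers, the rear wall and a retaining wire in front
- cell_2 (a point): centre of the floor of cell 2 of the basket, in a row along y (its axes are the basket's); cell 63 (y) x 66 (x) mm, between 30 mm high dividers, the rear wall and a retaining wire in front
- cell_3 (a point): centre of the floor of cell 3 of the basket, in a row along y (its axes are the basket's); cell 63 (y) x 66 (x) mm, between 30 mm high dividers, the rear wall and a retaining wire in front
- big_beaker_mid (a point): centre (half-way up) of the larger clear glass beaker, 50 mm across the wall, 55 to 59 mm across the flared rim, 71 mm tall, floor 2 mm thick, clear width inside 38 mm, 55 g; the one that still has to be brushed out; its z axis points up out of the mouth
- small_0_mid (a point): centre (half-way up) of a small clear glass beaker, 43 mm across the wall, 47 to 50 mm across the flared rim, 59 mm tall, hollow, 35 g, already brushed clean (may be absent: one to three of the three are there); its z axis points up out of the mouth
- small_1_mid (a point): centre (half-way up) of a small clear glass beaker, 43 mm across the wall, 47 to 50 mm across the flared rim, 59 mm tall, hollow, 35 g, already brushed clean (may be absent: one to three of the three are there); its z axis points up out of the mouth
- small_2_mid (a point): centre (half-way up) of a small clear glass beaker, 43 mm across the wall, 47 to 50 mm across the flared rim, 59 mm tall, hollow, 35 g, already brushed clean (may be absent: one to three of the three are there); its z axis points up out of the mouth
- brush_grip (a point): centre of the blue handle of the bottle brush, a block 16 (x) x 18 (y) x 58 (z) mm, 120 mm from the tip. Brush 236 mm long, 60 g: white bristle head 22 mm across over the first 81 mm, then the handle, wire, eye. z points from tip to eye along the brush, x along the hole of the eye. At the start it stands tip down in its pot, upright or leaning by less than 0.2 rad
- brush_eye (a point): centre of the wire eye at the upper end of the brush (219.5 mm from the tip): ring of 5 mm wire with a clear hole of 22 mm, hole along the brush's x
- brush_tip (a point): lower end of the brush's bristle head, on its axis
- brush_pot: grey plastic pot in which the brush stands, in the steel tray at the left; 80 mm tall, 72 mm wide at its foot, 43 mm at the mouth, bore 31 mm, floor 6 mm, 0.45 kg; origin at the centre of its underside
- stand: steel stand with a foot plate and an upright rod 10 mm thick and 368 mm tall (fixed); origin under the rod; its peg points along the stand's -x, towards the robot
- peg_tip (a point): free end of the peg (round steel, 7 mm thick), 80 mm out from the rod and 285 mm above the worktop; the peg rises at 15 degrees from the rod to this tip, with no head
- peg_mid (a point): point on the axis of the peg 45 mm out from the rod, 276 mm up; its axes are the stand's
- wash_bottle: wash bottle with a red cap, 198 mm tall, at the back: leave it; origin at its underside
- flask_250: conical flask, 141 mm tall, at the back: leave it; origin at its underside
- measuring_cylinder: glass measuring cylinder on a blue foot, 193 mm tall, at the back right: leave it; origin at its underside
- reagent: white reagent bottle with a red cap, 122 mm tall, at the back: leave it; origin at its underside

How it is judged:
By the outcome, as a careful person would: the job done as asked, in the order asked, and still so for the second after the job is handed in, with the robot touching nothing.
Of small_0, small_1, small_2 only 1 to 3 are there at a start; the rules pass over those that are not, and their reading is None.
At some moment in a run one of small_0, small_1, small_2 may be knocked a few centimetres aside while the robot is not near it.
It also fails if it takes over 210 s, if anything falls off the work surface, if the arm or the gripper's body presses on something with over 40 N, if the wrist force passes 120 N, or if a joint passes its speed limit or range.

## Working session

There is one attempt and no reset: what is moved stays moved. The work goes in short steps, Python scripts to look and compute and a tool call to move; the robot and the scene stay as the last step left them, time stands still between calls to the robot, and variables do not carry over. Pictures are saved under pics/ and viewed, at most 14 in all, crops included, and the job is handed in when it is done.

Besides the shell and the picture viewer there is one more tool, called after "Call:" as name(argument=value, ...) on one line, values as JSON. jog_arm: Moves the arm, as the interface text tells. Its arguments: {"type":"object","properties":{"rows":{"type":"array"},"claw":{"type":"number"}},"required":["rows"]}

```bash
mkdir -p pics; python3 - <<'E'
from station import *
import cv2
s=sense();print({k:s[k] for k in s}, finger_overhang if not callable(finger_overhang) else finger_overhang())
for n in("scene","top","wrist"):
    cv2.imwrite(f"pics/{n}0.png",capture(n)[:,:,::-1]);print(n,camera_model(n))
E
```

```text
{'time_s': 0.0, 'joints': array([ 8.17391222e+01,  2.20911670e+01,  3.78426495e-01, -3.06094998e-02,
       -6.84103601e+01, -1.48173218e+01]), 'joint_velocities': array([-0.03230552,  0.0495389 ,  0.00526665,  0.0332143 , -0.01054709,
        0.00161469]), 'effort': array([ 2.36120641e-04, -3.90668750e+01,  1.87408215e+01,  4.21988055e+00,
        1.11978175e-02, -1.78773894e-04]), 'tcp_pos': array([0.24477716, 0.57457356, 0.29114172]), 'ee_rot': array([[ 9.19893456e-01, -3.92167551e-01, -8.00293648e-04],
       [-3.92168362e-01, -9.19891164e-01, -2.05479359e-03],
       [ 6.96403170e-05,  2.20404103e-03, -9.99997569e-01]]), 'wrist_force': array([ 0.15274714, -0.36939895, -0.73341393]), 'moment': array([0.01671573, 0.01451685, 0.02868989]), 'gripper_force': 0.0, 'gripper_width': 0.9995885620631765} 0.0697
scene {'fovy': 57.985764951885855, 'cx': 252.32926994369987, 'cy': 197.04833969843546, 'eye': array([0.63358854, 0.98720693, 0.99806876]), 'rotation': array([[-0.99895796,  0.02982568, -0.03454593],
       [ 0.04560946,  0.62478323, -0.779465  ],
       [-0.00166436, -0.78022839, -0.62549252]])}
top {'fovy': 56.7276571988491, 'cx': 256.3682267769999, 'cy': 190.0449081530393, 'eye': array([ 0.48269885, -0.02432963,  1.34995554]), 'rotation': array([[-0.00404016, -0.99696092,  0.07779845],
       [-0.99998165,  0.0036766 , -0.00481579],
       [ 0.00451513, -0.07781648, -0.99695748]])}
wrist {'fovy': 64.88782552571027, 'cx': 254.27613757079897, 'cy': 195.32808101563947, 'eye': array([0.31060535, 0.54674959, 0.38460188]), 'rotation': array([[-3.92718157e-01, -8.88223466e-01, -2.38393630e-01],
       [-9.19658876e-01,  3.79289975e-01,  1.01816826e-01],
       [-1.57802358e-05,  2.59226134e-01, -9.65816655e-01]])}
```

View pics/top0.png

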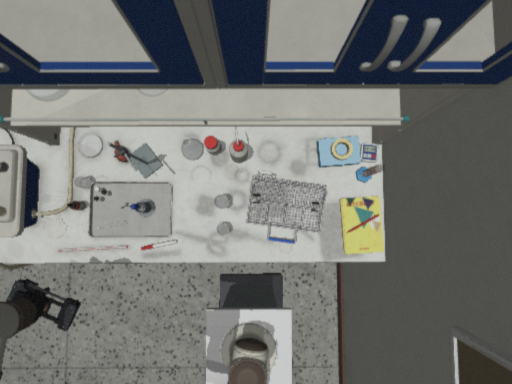

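View pics/scene0.png

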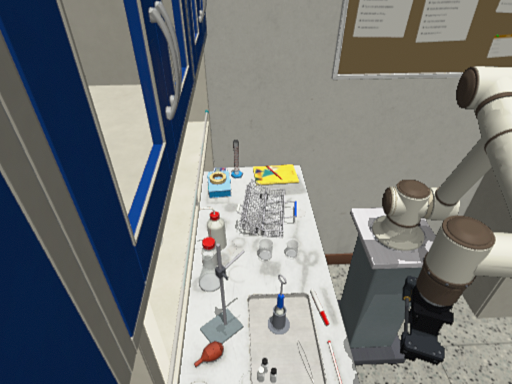

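View pics/wrist0.png

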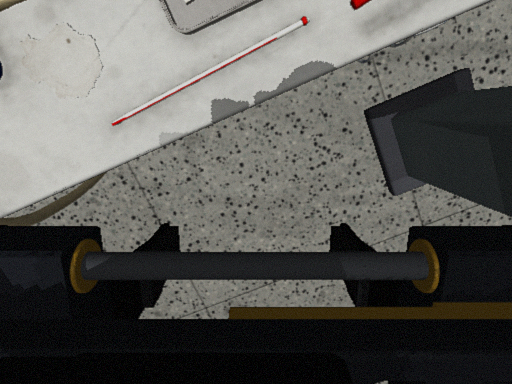

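```bash
cat > h.py <<'E'
import numpy as np, cv2
from station import *
def cam(n): return camera_model(n)
def ray(m,u,v):
    f=192/np.tan(np.radians(m["fovy"]/2))
    d=np.array(m["rotation"])@np.array([(u-m["cx"])/f,(v-m["cy"])/f,1.]); return np.array(m["eye"]),d/np.linalg.norm(d)
def onz(m,u,v,z):
    e,d=ray(m,u,v); return e+d*(z-e[2])/d[2]
def proj(m,p):
    f=192/np.tan(np.radians(m["fovy"]/2))
    c=np.array(m["rotation"]).T@(np.array(p)-m["eye"]); return np.array([f*c[0]/c[2]+m["cx"],f*c[1]/c[2]+m["cy"]])
def tri(*rays):
    A=np.zeros((3,3));b=np.zeros(3)
    for e,d in rays:
        P=np.eye(3)-np.outer(d,d);A+=P;b+=P@e
    x=np.linalg.solve(A,b);return x,[np.linalg.norm((np.eye(3)-np.outer(d,d))@(x-e)) for e,d in rays]
def totool(t,s=None):
    """world target tcp -> shift in tool axes from now"""
    s=s or sense();return np.array(s["ee_rot"]).T@(np.array(t)-s["tcp_pos"])
def snap(n,name,crop=None,k=1):
    m=cam(n);im=capture(n)[:,:,::-1].copy();np.save(f"pics/{name}.npy",im)
    o=im if crop is None else im[crop[1]:crop[3],crop[0]:crop[2]]
    if k!=1:o=cv2.resize(o,None,fx=k,fy=k,interpolation=cv2.INTER_CUBIC)
    cv2.imwrite(f"pics/{name}.png",o);return m,im
E
python3 - <<'E'
import cv2,numpy as np
from h import *
a=cv2.imread("pics/top0.png")[125:255,70:335];b=cv2.imread("pics/scene0.png")[165:345,180:340]
cv2.imwrite("pics/c1.png",cv2.resize(a,None,fx=3,fy=3,interpolation=2))
cv2.imwrite("pics/c2.png",cv2.resize(b,None,fx=3.3,fy=3.3,interpolation=2))
m=cam("top")
for n,p in dict(big=(223,201),sm=(224,228),pot=(147,208),bas=(287,210),bar=(282,240)).items(): print(n,onz(m,*p,.04).round(3))
E
```

```text
big [0.545 0.092 0.04 ]
sm [0.446 0.088 0.04 ]
pot [0.52  0.372 0.04 ]
bas [ 0.511 -0.143  0.04 ]
bar [ 0.401 -0.124  0.04 ]
```

View pics/c1.png

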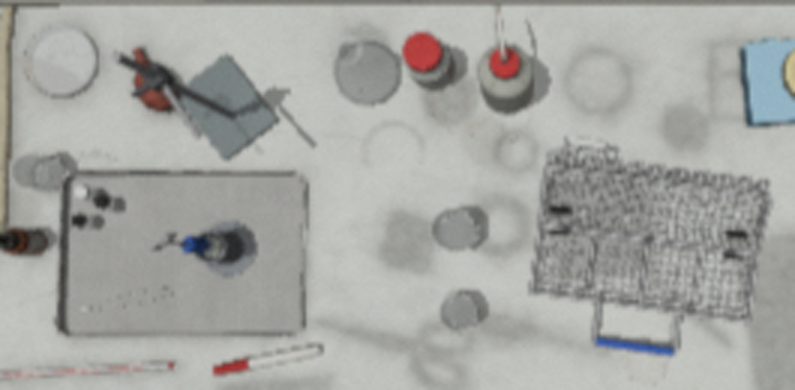

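View pics/c2.png

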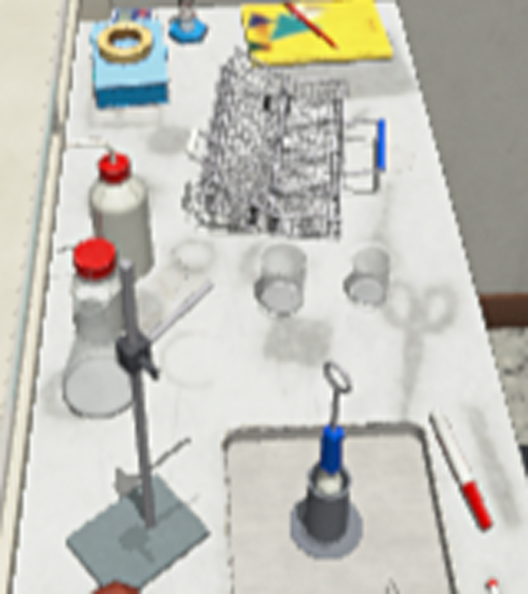

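Call:
jog_arm(rows=[[[0,0,-0.03,-0.134],[0,0,-0.03,-0.134],[0,0,-0.03,-0.135],[0.05,0.03,-0.01,0],[0.05,0.03,-0.01,0],[0.05,0.03,-0.01,0],[0.04,0.03,-0.01,0],[0,0,0,0],[0,0,0,0]]])

```text
time_s: 1.27
tcp_pos: [0.4348, 0.455, 0.4216]
ee_rot: [[1.0, -0.0, -0.001], [-0.0, -1.0, -0.001], [-0.001, 0.001, -1.0]]
wrist_force: [-0.0, -0.7, -0.4]
gripper_width: 0.997
gripper_force: 0.0
```

```bash
python3 - <<'E'
from h import *
m,im=snap("wrist","w1",k=1.5)
print(sense()["tcp_pos"],m["eye"])
t=cam("top");s=cam("scene")
print("unk",onz(t,85,182,.03))
print("rodtop",tri(ray(t,70+120/3,125+58/3),ray(s,180+125/3.3,165+265/3.3)))
print("pegtip",onz(s,180+210/3.3,165+285/3.3,.285),onz(t,70+197/3,125+118/3,.285))
print("clamp",onz(s,180+133/3.3,165+352/3.3,.268),onz(t,70+160/3,125+75/3,.268))
print("rodbase",onz(s,180+150/3.3,165+525/3.3,.0),onz(t,70+235/3,125+117/3,0))
E
```

```text
[0.43433747 0.45537966 0.42159631] [0.50627808 0.45469686 0.51472272]
unk [0.61808321 0.60689514 0.03      ]
rodtop (array([0.69196473, 0.38217851, 0.36052643]), [np.float64(0.0015036945660192435), np.float64(0.001503694566019269)])
pegtip [0.62900439 0.33621426 0.285     ] [0.64492894 0.334256   0.285     ]
clamp [0.69267957 0.38987312 0.268     ] [0.6920865  0.37881971 0.268     ]
rodbase [0.69258327 0.38065004 0.        ] [0.689468   0.38188411 0.        ]
```

View pics/w1.png

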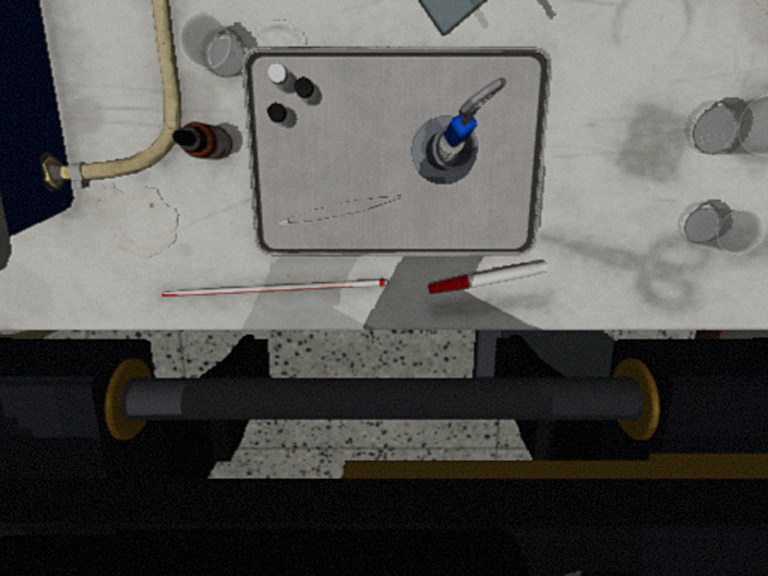

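```bash
python3 - <<'E'
from h import *
def bl(im,box):
    x0,y0,x1,y1=box;hsv=cv2.cvtColor(im[y0:y1,x0:x1],cv2.COLOR_BGR2HSV)
    k=cv2.inRange(hsv,(100,130,50),(130,255,255));ys,xs=np.nonzero(k)
    return xs.mean()+x0,ys.mean()+y0,xs.min()+x0,xs.max()+x0,ys.min()+y0,ys.max()+y0,len(xs)
w=np.load("pics/w1.npy");s=cv2.imread("pics/scene0.png");t=cv2.imread("pics/top0.png")
bw=bl(w,(280,60,340,120));bs=bl(s,(260,280,300,320));bt=bl(t,(120,195,160,220))
print(bw,bs,bt)
mw=cam("wrist");ms=cam("scene");mt=cam("top")
g,_=tri(ray(mw,*bw[:2]),ray(ms,*bs[:2]),ray(mt,*bt[:2]));print("grip",g,_)
e,_=tri(ray(mw,326.5,61),ray(ms,282.1,279.5));print("eye",e,_, "len",np.linalg.norm(e-g))
d=(e-g)/np.linalg.norm(e-g);print(d,"tip",g-.12*d)
print("pot mouth",onz(mw,444/1.5,150/1.5,.0))
E
```

```text
(np.float64(305.63524590163934), np.float64(86.30327868852459), np.int64(296), np.int64(317), np.int64(77), np.int64(97), 244) (np.float64(280.0135135135135), np.float64(300.86486486486484), np.int64(277), np.int64(283), np.int64(294), np.int64(308), 74) (np.float64(134.5), np.float64(206.25), np.int64(132), np.int64(138), np.int64(204), np.int64(208), 24)
grip [0.52968254 0.39083482 0.12637477] [np.float64(0.009024699469730255), np.float64(0.003025070602372519), np.float64(0.006176840304115184)]
eye [0.53789011 0.40229686 0.24991406] [np.float64(0.010649881134566377), np.float64(0.010649881134566328)] len 0.12434106432637136
[0.06600847 0.09218225 0.99355187] tip [0.52176153 0.37977295 0.00714854]
pot mouth [0.52799046 0.38770916 0.        ]
```

Call:
jog_arm(rows=[[[0.04,0.022,0,0],[0.04,0.022,0,0],[0.036,0.021,0,0],[0,0,0,0],[0,0,0,0]]])

```text
time_s: 1.95
tcp_pos: [0.5501, 0.391, 0.4217]
ee_rot: [[1.0, 0.002, -0.001], [0.002, -1.0, -0.0], [-0.001, 0.0, -1.0]]
wrist_force: [-0.3, -0.4, 0.4]
gripper_width: 1.002
gripper_force: 0.0
```

```bash
python3 - <<'E'
from h import *
m,im=snap("wrist","w2",k=1.5)
print(sense()["tcp_pos"],m["eye"])
E
```

```text
[0.54981985 0.39118488 0.42208909] [0.62151198 0.39091066 0.51486492]
```

View pics/w2.png

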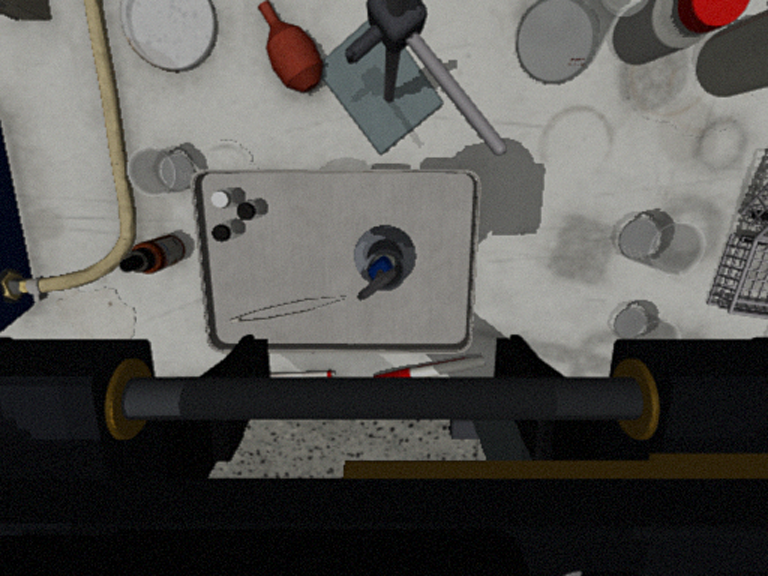

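```bash
python3 - <<'E'
from h import *
m2=cam("wrist");m1=dict(m2);m1["eye"]=np.array([0.50627808,0.45469686,0.51472272])
P=[((277,112),(221,232),.02),((248,53),(198,174),.015),((547,50),(476,174),.015),((265,250),(212,344),.0),((533,250),(470,345),.0)]
for k1 in (0,.05,.1,.15,.2,.3):
  def un(m,p):
    f=192/np.tan(np.radians(m["fovy"]/2));x=np.array([(p[0]/1.5-m["cx"])/f,(p[1]/1.5-m["cy"])/f]);x=x*(1+k1*(x@x));return x*f+[m["cx"],m["cy"]]
  print(k1,*[ (onz(m1,*un(m1,a),z)-onz(m2,*un(m2,b),z))[:2].round(4) for a,b,z in P], (onz(m2,*un(m2,P[1][1]),.015)-onz(m2,*un(m2,P[2][1]),.015))[:2].round(3))
print("pot",onz(m2,257,172,0)); 
w=np.load("pics/w2.npy");hsv=cv2.cvtColor(w[140:200,230:280],cv2.COLOR_BGR2HSV);k=cv2.inRange(hsv,(100,130,40),(130,255,255));ys,xs=np.nonzero(k)
u,v=xs.mean()+230,ys.mean()+140;print(u,v,onz(m2,u,v,.14),onz(m2,u,v,.155),"eye",onz(m2,368/1.5,288/1.5,.225))
print("pegtip",onz(m2,500/1.5,149/1.5,.285),"clamp",onz(m2,397/1.5,18/1.5,.268))
print("unk",onz(m2,182/1.5,170/1.5,.0),"big",onz(m2,645/1.5,235/1.5,.0))
E
```

```text
0 [ 0.0077 -0.0048] [0.0022 0.0013] [ 0.0048 -0.0004] [ 0.0006 -0.0084] [ 0.0018 -0.0024] [-0.     0.297]
0.05 [ 0.0091 -0.005 ] [0.0048 0.0013] [ 0.0088 -0.0029] [ 0.0013 -0.0095] [ 0.0022 -0.0031] [0.  0.3]
0.1 [ 0.0104 -0.0052] [0.0073 0.0013] [ 0.0127 -0.0054] [ 0.002  -0.0107] [ 0.0027 -0.0039] [0.001 0.302]
0.15 [ 0.0118 -0.0054] [0.0098 0.0013] [ 0.0165 -0.0079] [ 0.0026 -0.0118] [ 0.0032 -0.0046] [0.002 0.305]
0.2 [ 0.0131 -0.0056] [0.0123 0.0013] [ 0.0204 -0.0103] [ 0.0033 -0.0129] [ 0.0037 -0.0053] [0.002 0.308]
0.3 [ 0.0158 -0.006 ] [0.0173 0.0013] [ 0.028  -0.0152] [ 0.0047 -0.0152] [ 0.0046 -0.0068] [0.004 0.313]
pot [0.52479352 0.38688324 0.        ]
253.1451612903226 177.29032258064515 [0.54419446 0.39287058 0.14      ] [0.54727396 0.39279799 0.155     ] eye [0.54675924 0.40020043 0.225     ]
pegtip [0.63182885 0.33390245 0.285     ] clamp [0.69325567 0.38392762 0.268     ]
unk [0.62241445 0.61075066 0.        ] big [0.55187128 0.09179847 0.        ]
```

Call:
jog_arm(rows=[[[-0.003,-0.009,0,0.186],[0,0,0,0.186],[0,0,0,0.186],[0,0,0,0.186],[0,0,0,0.186],[0,0,0,0.186],[0,0,0,0.186],[0,0,0,0.186],[0,0,0,0.186],[0,0,0,0.186],[0,0,0,0.186],[0,0,0,0.186],[0,0,0,0],[0,0,0,0]]])

```text
time_s: 3.75
tcp_pos: [0.5472, 0.3997, 0.4225]
ee_rot: [[-0.611, -0.792, 0.0], [-0.792, 0.611, 0.0], [-0.0, -0.0, -1.0]]
wrist_force: [-0.1, 0.4, 0.3]
gripper_width: 1.0
gripper_force: 0.0
```

```bash
python3 - <<'E'
from h import *
m,im=snap("wrist","w3",k=1.5)
print(sense()["tcp_pos"],sense()["ee_rot"],sense()["joints"],m)
E
```

```text
[0.54744146 0.39951971 0.42241432] [[-6.11435738e-01 -7.91294081e-01  1.27622493e-04]
 [-7.91294062e-01  6.11435751e-01  1.72419907e-04]
 [-2.14467807e-04  4.43677262e-06 -9.99999977e-01]] [ 4.97596442e+01  2.48060983e+01  2.28768936e+01 -8.00479089e-04
 -8.80585306e+01 -8.74530068e+01] {'fovy': 64.88782552571027, 'cx': 254.27613757079897, 'cy': 195.32808101563947, 'eye': array([0.50454251, 0.34325927, 0.51566326]), 'rotation': array([[-7.91431739e-01,  5.90020455e-01,  1.59723714e-01],
       [ 6.11257527e-01,  7.63852177e-01,  2.07108878e-01],
       [ 1.93168163e-04,  2.61544862e-01, -9.65191301e-01]])}
```

View pics/w3.png

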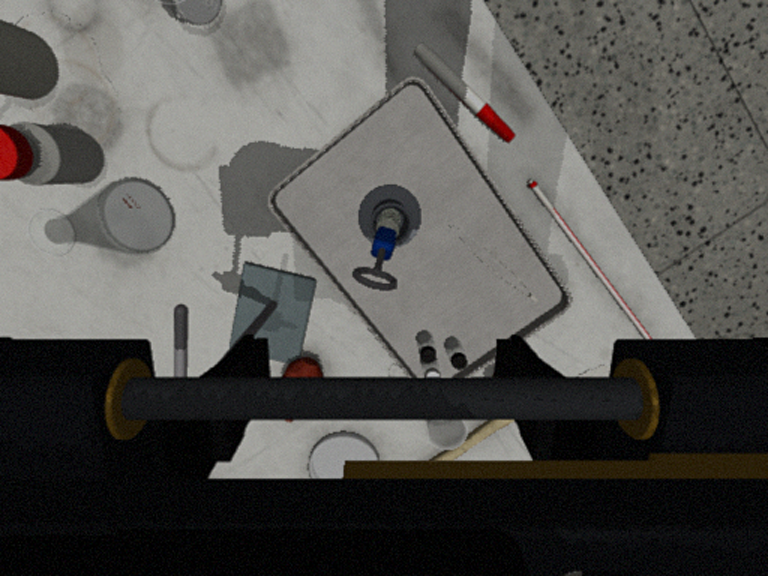

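```bash
python3 - <<'E'
from h import *
m=cam("wrist")
p=onz(m,250,185.3,.227);print(p, totool([p[0],p[1],.274]))
a=onz(m,353/1.5,272/1.5,.227);b=onz(m,397/1.5,285/1.5,.227);print(a,b,np.linalg.norm(a-b),np.degrees(np.arctan2(*(a-b)[[1,0]])))
print("pot",onz(m,389/1.5,215/1.5,0))
E
```

```text
[0.54956246 0.39437867 0.227     ] [ 0.00280305 -0.00482241  0.1484137 ]
[0.55845444 0.38246268 0.227     ] [0.54105772 0.40697215 0.227     ] 0.03005594776442477 -54.63301836275538
pot [0.52761356 0.38690195 0.        ]
```

Call:
jog_arm(rows=[[[0.003,-0.005,0,0.145],[0,0,0,0.145],[0,0,0.04,0],[0,0,0.04,0],[0,0,0.04,0],[0,0,0.028,0],[0,0,0,0],[0,0,0,0]]])

```text
time_s: 4.8
tcp_pos: [0.5507, 0.3941, 0.276]
ee_rot: [[-0.813, -0.582, 0.002], [-0.582, 0.813, 0.001], [-0.003, -0.0, -1.0]]
wrist_force: [-0.0, 0.3, -0.1]
gripper_width: 0.995
gripper_force: 0.0
```

Call:
jog_arm(rows=[[[0,0,0,0],[0,0,0,0],[0,0,0,0],[0,0,0,0],[0,0,0,0],[0,0,0,0],[0,0,0,0]]], claw=0.1)

```text
time_s: 5.68
tcp_pos: [0.5501, 0.3936, 0.2742]
ee_rot: [[-0.814, -0.581, -0.0], [-0.581, 0.814, -0.0], [0.0, 0.0, -1.0]]
wrist_force: [0.6, 0.3, -0.3]
gripper_width: 0.33
gripper_force: 30.0
```

Call:
jog_arm(rows=[[[0.006,0.002,-0.003,0],[0.006,0.002,-0.002,0],[0.006,0.002,0,0],[0.006,0.002,0,0],[0,0,0,0],[0,0,-0.03,0],[0,0,-0.03,0],[0,0,-0.03,0],[0,0,-0.03,0],[0,0,0,0],[0,0,0,0]]])

```text
time_s: 7.05
tcp_pos: [0.5254, 0.3862, 0.3978]
ee_rot: [[-0.814, -0.581, -0.002], [-0.581, 0.814, -0.001], [0.002, 0.001, -1.0]]
wrist_force: [-0.7, -0.6, -1.3]
gripper_width: 0.331
gripper_force: 30.0
```

```bash
python3 - <<'E'
from h import *
import cv2
m,im=snap("wrist","w4");ms,s=snap("scene","s4");mt,t=snap("top","t4")
A=cv2.resize(im,(400,300));B=cv2.resize(s[170:350,180:340],(400,450));C=cv2.resize(t[170:250,110:240],(400,246))
o=np.zeros((550,800,3),np.uint8);o[:300,:400]=A;o[300:546,:400]=C;o[:450,400:]=B
cv2.imwrite("pics/m4.png",o);print(sense()["tcp_pos"],sense()["gripper_width"])
E
```

```text
[0.52563854 0.386095   0.3975479 ] 0.32980951183060436
```

View pics/m4.png

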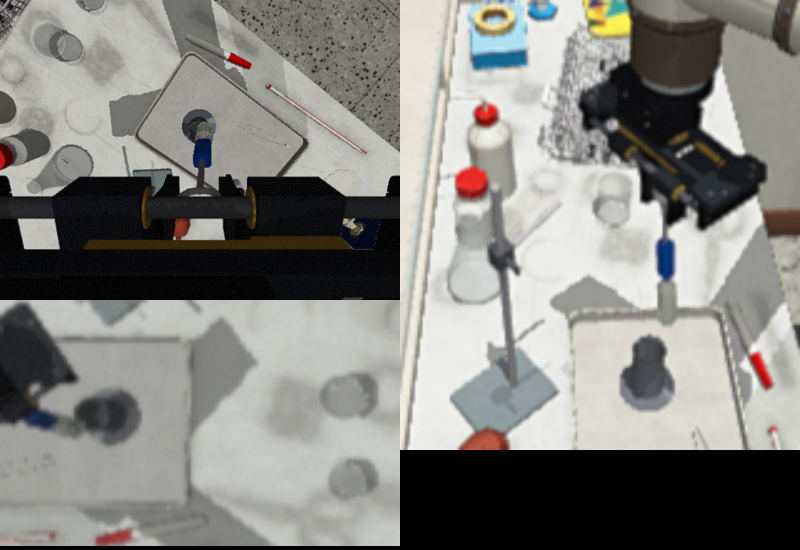

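```bash
python3 - <<'E'
from h import *
m=cam("wrist");w=np.load("pics/w4.npy")
def bl(im,b):
    x0,y0,x1,y1=b;k=cv2.inRange(cv2.cvtColor(im[y0:y1,x0:x1],cv2.COLOR_BGR2HSV),(100,120,30),(130,255,255));ys,xs=np.nonzero(k);return xs.mean()+x0,ys.mean()+y0,xs.min()+x0,xs.max()+x0,ys.min()+y0,ys.max()+y0,len(xs)
b=bl(w,(235,160,290,220));print(b)
s=sense();R=s["ee_rot"];g=s["tcp_pos"]+R@[0,0,.051];print(g)
for l in(.0995-.029,.0995,.1285,.2195): print(l,proj(m,g-[0,0,l]))
ms=cam("scene");bs=bl(np.load("pics/s4.npy"),(270,255,300,290));print(bs,proj(ms,g-[0,0,.0995]))
p,_=tri(ray(m,*b[:2]),ray(ms,*bs[:2]));print(p,_,(p-g),R.T@(p-g))
print("pot",onz(m,198*1.28,122*1.28,0))
E
```

```text
(np.float64(258.8156748911466), np.float64(194.8809869375907), np.int64(247), np.int64(269), np.int64(178), np.int64(214), 689)
[0.52552185 0.38600006 0.34654812]
0.07050000000000001 [254.922436   211.73351903]
0.0995 [254.83546492 201.00740227]
0.1285 [254.76579192 192.41465103]
0.2195 [254.61573229 173.90784127]
(np.float64(285.5542168674699), np.float64(273.10843373493975), np.int64(283), np.int64(288), np.int64(266), np.int64(281), 83) [282.40660446 273.22073403]
[0.5180517  0.38590506 0.24755824] [np.float64(0.0011510983587766596), np.float64(0.0011510983587767376)] [-7.47014574e-03 -9.49938518e-05 -9.89898824e-02] [0.0058445  0.00428019 0.09900672]
pot [0.52258179 0.38179554 0.        ]
```

Call:
jog_arm(rows=[[[0.02,-0.043,0,0],[0.02,-0.043,0,0],[0.02,-0.043,0,0],[0.02,-0.042,0,0],[0,0,0,0],[0,0,0,0]]])

```text
time_s: 7.95
tcp_pos: [0.5601, 0.2006, 0.3987]
ee_rot: [[-0.814, -0.581, -0.001], [-0.581, 0.814, -0.0], [0.001, 0.0, -1.0]]
wrist_force: [-0.6, 0.2, -1.0]
gripper_width: 0.329
gripper_force: 30.0
```

```bash
python3 - <<'E'
from h import *
m,im=snap("wrist","w5",crop=(60,0,460,300),k=2)
s=sense();print(s["tcp_pos"],m["eye"])
E
```

```text
[0.56003053 0.20108945 0.39867009] [0.50306082 0.15916904 0.4918879 ]
```

View pics/w5.png

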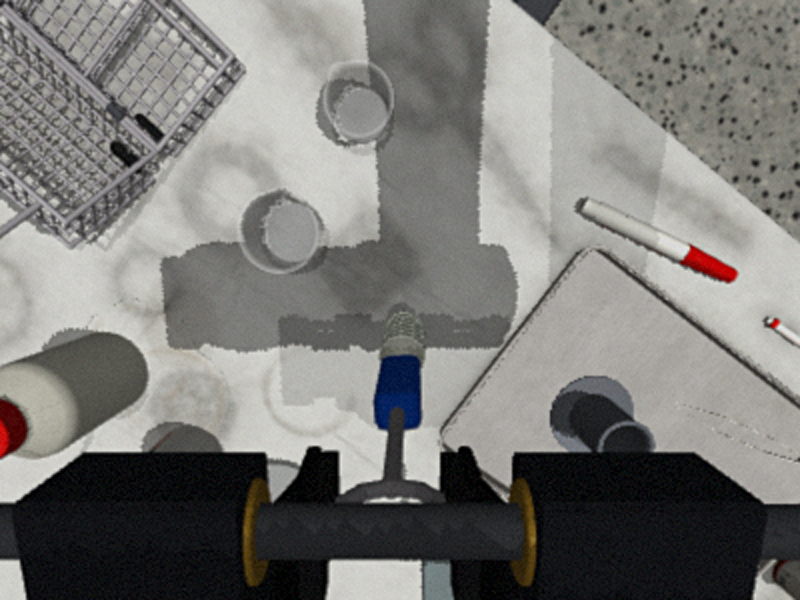

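```bash
python3 - <<'E'
from h import *
m=cam("wrist")
print("big rim",onz(m,201.5,116,.069),"base",onz(m,205.5,115.5,.002))
print("small rim",onz(m,238.5,51.5,.057),"base",onz(m,240,55.5,.002))
s=sense();g=s["tcp_pos"]
tip=g-[.016,0,0];B=onz(m,201.5,116,.069)
print("rim diam",np.linalg.norm(onz(m,60+241/2,116,.069)-onz(m,60+325/2,116,.069)))
print("tip px (402,308)->",onz(m,60+201,155,.127))
c=(B+onz(m,205.5,115.5,.002))/2
print(totool([c[0]+.0135,c[1],g[2]]))
E
```

```text
big rim [0.54654279 0.1034146  0.069     ] base [0.54915631 0.09919838 0.002     ]
small rim [0.45008955 0.09679725 0.057     ] base [0.4465989  0.09379549 0.002     ]
rim diam 0.056859672339304175
tip px (402,308)-> [0.53714653 0.19439384 0.127     ]
[ 5.69225891e-02 -8.19646051e-02  1.87600746e-05]
```

Call:
jog_arm(rows=[[[0.018,-0.027,0,0],[0.018,-0.027,0,0],[0.0175,-0.028,0,0],[0,0,0.02,0],[0,0,0.018,0],[0,0,0,0],[0,0,0,0]]])

```text
time_s: 8.88
tcp_pos: [0.5646, 0.1035, 0.3619]
ee_rot: [[-0.813, -0.582, 0.001], [-0.582, 0.813, -0.0], [-0.001, -0.001, -1.0]]
wrist_force: [0.2, -0.6, 0.3]
gripper_width: 0.328
gripper_force: 30.0
```

```bash
python3 - <<'E'
from h import *
m,im=snap("wrist","w6",crop=(170,80,370,230),k=4)
ms,s=snap("scene","s6")
cv2.imwrite("pics/w6.png",np.hstack([cv2.resize(im[80:230,190:340],(400,400)),cv2.resize(s[195:295,230:330],(400,400))]))
print(sense()["tcp_pos"])
E
```

```text
[0.56454809 0.10328611 0.36218332]
```

View pics/w6.png

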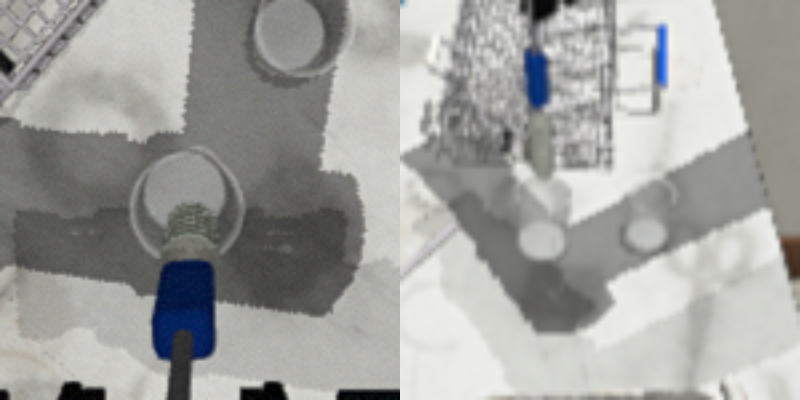

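Call:
jog_arm(rows=[[[0.002,0.001,0.015,0],[0,0,0.015,0],[0,0,0.015,0],[0,0,0.015,0],[0,0,0.015,0],[0,0,0.008,0],[0,0,0.005,0],[0,0,0,0]]])

```text
time_s: 9.98
tcp_pos: [0.5621, 0.1024, 0.2732]
ee_rot: [[-0.814, -0.581, -0.0], [-0.581, 0.814, -0.0], [0.0, -0.0, -1.0]]
wrist_force: [0.6, 0.2, -0.4]
gripper_width: 0.329
gripper_force: 30.0
```

Call:
jog_arm(rows=[[[0,0,0.002,0],[0,0,0.001,0],[0,0,0,0]]])

```text
time_s: 10.35
tcp_pos: [0.5622, 0.1024, 0.2707]
ee_rot: [[-0.814, -0.581, 0.001], [-0.581, 0.814, 0.0], [-0.001, -0.0, -1.0]]
wrist_force: [0.4, -0.1, -0.8]
gripper_width: 0.33
gripper_force: 30.0
```

Call:
jog_arm(rows=[[[0,0,0.002,0],[0,0,0.001,0],[0,0,0,0]]])

```text
time_s: 10.72
tcp_pos: [0.5637, 0.1028, 0.2701]
ee_rot: [[-0.813, -0.582, 0.007], [-0.582, 0.813, 0.001], [-0.006, -0.003, -1.0]]
wrist_force: [0.9, 0.2, 7.3]
gripper_width: 0.33
gripper_force: 30.0
```

Call:
jog_arm(rows=[[[0,0,0.0015,0],[0,0,0,0],[0,0,0,0]]])

```text
time_s: 11.1
tcp_pos: [0.5644, 0.103, 0.2699]
ee_rot: [[-0.813, -0.582, 0.009], [-0.582, 0.813, 0.002], [-0.009, -0.004, -1.0]]
wrist_force: [1.7, 0.0, 11.5]
gripper_width: 0.329
gripper_force: 30.0
```

Call:
jog_arm(rows=[[[0,0,-0.013,0],[0,0,-0.013,0],[0,0,-0.013,0],[0,0,-0.013,0],[0,0,-0.013,0],[0,0,0,0],[0,0,0.013,0],[0,0,0.013,0],[0,0,0.013,0],[0,0,0.013,0],[0,0,0.011,0],[0,0,0,0],[0,0,0,0]]])

```text
time_s: 12.72
tcp_pos: [0.5637, 0.1028, 0.2701]
ee_rot: [[-0.813, -0.582, 0.006], [-0.582, 0.813, 0.001], [-0.006, -0.003, -1.0]]
wrist_force: [0.7, 0.6, 6.6]
gripper_width: 0.331
gripper_force: 30.0
```

Call:
jog_arm(rows=[[[0,0,-0.013,0],[0,0,-0.013,0],[0,0,-0.013,0],[0,0,-0.013,0],[0,0,-0.011,0],[0,0,0,0],[0,0,0.013,0],[0,0,0.013,0],[0,0,0.013,0],[0,0,0.013,0],[0,0,0.011,0],[0,0,0,0],[0,0,0,0]]])

```text
time_s: 14.35
tcp_pos: [0.5636, 0.1028, 0.27]
ee_rot: [[-0.813, -0.582, 0.006], [-0.582, 0.813, 0.001], [-0.005, -0.002, -1.0]]
wrist_force: [-0.1, 1.4, 6.0]
gripper_width: 0.332
gripper_force: 30.1
```

Call:
jog_arm(rows=[[[0,0,-0.013,0],[0,0,-0.013,0],[0,0,-0.013,0],[0,0,-0.013,0],[0,0,-0.011,0],[0,0,0,0],[0,0,0.013,0],[0,0,0.013,0],[0,0,0.013,0],[0,0,0.013,0],[0,0,0.011,0],[0,0,0,0],[0,0,0,0]]])

```text
time_s: 15.98
tcp_pos: [0.5636, 0.1028, 0.27]
ee_rot: [[-0.813, -0.582, 0.006], [-0.582, 0.813, 0.001], [-0.005, -0.002, -1.0]]
wrist_force: [-0.1, 0.5, 6.0]
gripper_width: 0.33
gripper_force: 30.1
```

Call:
jog_arm(rows=[[[0,0,-0.013,0],[0,0,-0.013,0],[0,0,-0.013,0],[0,0,-0.013,0],[0,0,-0.013,0],[0,0,0,0],[0,0,-0.03,0],[0,0,-0.04,0],[0,0,-0.04,0],[0,0,-0.04,0],[0,0,-0.04,0],[0,0,0,0],[0,0,0,0]]])

```text
time_s: 17.6
tcp_pos: [0.5618, 0.1025, 0.5214]
ee_rot: [[-0.814, -0.581, -0.002], [-0.581, 0.814, -0.0], [0.002, 0.001, -1.0]]
wrist_force: [-0.1, 0.1, -1.7]
gripper_width: 0.328
gripper_force: 30.0
```

```bash
python3 - <<'E'
from h import *
s=sense();m=cam("wrist");R=s["ee_rot"];C=R.T@m["rotation"];o=R.T@(m["eye"]-s["tcp_pos"]);print(o)
def mk(yaw,t):
    x=np.array([np.cos(yaw),np.sin(yaw),0]);T=np.array([x,[x[1],-x[0],0],[0,0,-1]]).T
    q=dict(m);q["rotation"]=T@C;q["eye"]=np.array(t)+T@o;return q
m2=mk(0.001,[.54982,.39118,.4221]);m3=mk(np.arctan2(-.7913,-.6114),[.54744,.39952,.42241])
ms=cam("scene");mt=cam("top")
im=cv2.imread("pics/scene0.png")
# tip guess
r2=ray(m2,500/1.5,149/1.5);r3=ray(m3,181/1.5,308/1.5);rs=ray(ms,180+210/3.3,165+285/3.3)
print("tip",tri(r2,r3,rs),tri(r2,r3),tri(r2,rs))
for z in(.285,):print(onz(m2,500/1.5,149/1.5,z),onz(m3,181/1.5,308/1.5,z),onz(ms,180+210/3.3,165+285/3.3,z))
# rod base / mid peg point in w2: peg edge (440,75)
e,d=ray(m2,440/1.5,72/1.5)
print("mid",onz(m2,440/1.5,72/1.5,.275)); print("m3 far",onz(m3,181/1.5,372/1.5,.279))
cv2.imwrite("pics/z.png",cv2.resize(np.load("pics/s4.npy")[235:295,205:265],None,fx=8,fy=8,interpolation=2))
E
```

```text
[ 0.07054116 -0.00058078 -0.09317086]
tip (array([0.63036809, 0.3346261 , 0.28512678]), [np.float64(0.00040683008041091876), np.float64(0.0015982964087796038), np.float64(0.001858981390136803)]) (array([0.63046532, 0.33449825, 0.28771428]), [np.float64(0.0003773242074771613), np.float64(0.0003773242074772412)]) (array([0.62977349, 0.33355009, 0.28219654]), [np.float64(0.0007912458542707972), np.float64(0.0007912458542708227)])
[0.63044038 0.33417994 0.285     ] [0.6321548  0.33404663 0.285     ] [0.62900439 0.33621426 0.285     ]
mid [0.66652116 0.36325387 0.275     ]
m3 far [0.66216892 0.36115083 0.279     ]
```

View pics/z.png

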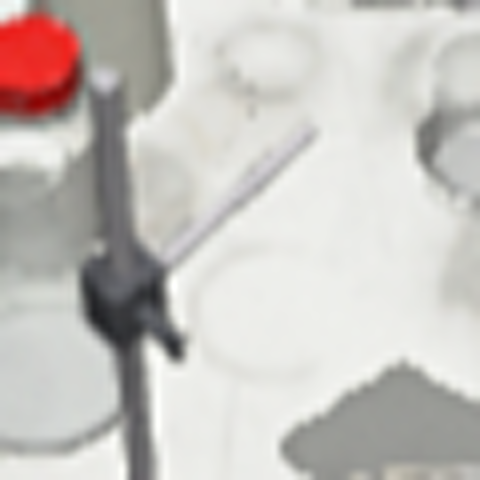

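Call:
jog_arm(rows=[[[0,0,0,-0.061],[-0.0455,0.034,0,0],[-0.0455,0.034,0,0],[-0.0455,0.034,0,0],[-0.0455,0.035,0,0],[0,0,0,0],[0,0,0.04,0],[0,0,0.04,0],[0,0,0.04,0],[0,0,0.04,0],[0,0,0.026,0],[0,0,0,0],[0,0,0,0]]])

```text
time_s: 19.23
tcp_pos: [0.6176, 0.3229, 0.3381]
ee_rot: [[-0.777, -0.629, 0.002], [-0.629, 0.777, 0.0], [-0.002, -0.001, -1.0]]
wrist_force: [-0.1, -0.8, -0.1]
gripper_width: 0.331
gripper_force: 30.0
```

```bash
python3 - <<'E'
from h import *
s=sense();print(s["tcp_pos"],s["ee_rot"][:,0],s["wrist_force"])
mt,t=snap("top","t7");ms,im=snap("scene","s7")
cv2.imwrite("pics/m7.png",np.hstack([cv2.resize(t[140:220,100:180],(400,400),interpolation=2),cv2.resize(im[225:305,210:290],(400,400),interpolation=2)]))
d=np.array([.777,.629,0]);e=s["tcp_pos"]-[0,0,.050]
for n,p in(("eye",e),("tip",[.6305,.3342,.285])):print(n,proj(ms,p)-[210,225],proj(mt,p)-[100,140])
E
```

```text
[0.61756753 0.32288579 0.33807103] [-0.77723348 -0.6292103  -0.00158362] [-0.06466293 -0.76978786 -0.10411256]
eye [37.60860425 21.88029664] [38.91537807 33.20394654]
tip [33.07487668 25.83694796] [35.57817768 29.08083138]
```

View pics/m7.png

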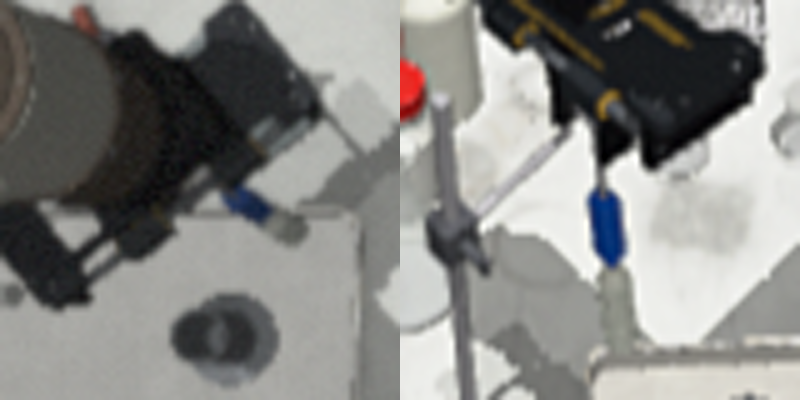

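Call:
jog_arm(rows=[[[-0.006,0,0.0015,0],[-0.006,0,0.001,0],[-0.006,0,0.001,0],[-0.006,0,0.0016,0],[-0.006,0,0.0016,0],[0,0,0,0]]])

```text
time_s: 20.08
tcp_pos: [0.6408, 0.3425, 0.3293]
ee_rot: [[-0.777, -0.629, -0.001], [-0.629, 0.777, -0.001], [0.001, 0.0, -1.0]]
wrist_force: [-0.3, 0.0, -0.6]
gripper_width: 0.332
gripper_force: 30.0
```

Call:
jog_arm(rows=[[[-0.006,0,0.0016,0],[-0.006,0,0.0016,0],[-0.005,0,0.0014,0],[0,0,0,0],[0,0,0,0]]])

```text
time_s: 20.7
tcp_pos: [0.6537, 0.3529, 0.3254]
ee_rot: [[-0.777, -0.629, -0.0], [-0.629, 0.777, -0.0], [0.0, -0.0, -1.0]]
wrist_force: [-0.6, 0.6, -0.3]
gripper_width: 0.33
gripper_force: 30.0
```

Call:
jog_arm(rows=[[[0,0,0.003,0],[0,0,0.003,0],[0,0,0.002,0],[0,0,0,0],[0,0,0,0]]])

```text
time_s: 21.32
tcp_pos: [0.6539, 0.3529, 0.3192]
ee_rot: [[-0.777, -0.63, 0.002], [-0.63, 0.777, 0.001], [-0.002, -0.001, -1.0]]
wrist_force: [-1.8, -0.1, 5.6]
gripper_width: 0.331
gripper_force: 29.9
```

Call:
jog_arm(rows=[[[0,0,-0.001,0],[0,0,0,0],[0,0,0,0],[0,0,0,0],[0,0,0,0]]], claw=0.7)

```text
time_s: 21.95
tcp_pos: [0.6537, 0.3529, 0.3181]
ee_rot: [[-0.777, -0.629, -0.0], [-0.629, 0.777, -0.0], [0.0, 0.0, -1.0]]
wrist_force: [-0.3, 0.6, 0.5]
gripper_width: 0.691
gripper_force: 0.0
```

Call:
jog_arm(rows=[[[0,0,-0.02,0],[0,0,-0.03,0],[0,0,-0.04,0],[0,0,-0.04,0],[0.06,0,0,0],[0.06,0,0,0],[0.06,0,0,0],[0,0,0,0],[0,0,0,0]]])

```text
time_s: 23.08
tcp_pos: [0.514, 0.2397, 0.4493]
ee_rot: [[-0.777, -0.629, 0.002], [-0.629, 0.777, 0.001], [-0.002, 0.0, -1.0]]
wrist_force: [-0.2, -0.9, -0.2]
gripper_width: 0.702
gripper_force: 0.0
```

```bash
python3 - <<'E'
from h import *
s=sense();print(s["tcp_pos"],s["joints"])
ms,im=snap("scene","s8");mt,t=snap("top","t8")
o=np.zeros((540,800,3),np.uint8);o[:540,:330]=cv2.resize(im[165:345,190:300],(330,540),interpolation=2);o[:390,330:795]=cv2.resize(t[125:255,200:355],(465,390),interpolation=2)
cv2.imwrite("pics/m8.png",o)
E
```

```text
[0.51399526 0.2397463  0.449313  ] [ 4.13723503e+01  1.25433223e+01  9.01603629e+00  2.96492759e-03
 -8.63534992e+01 -9.23640900e+01]
```

View pics/m8.png

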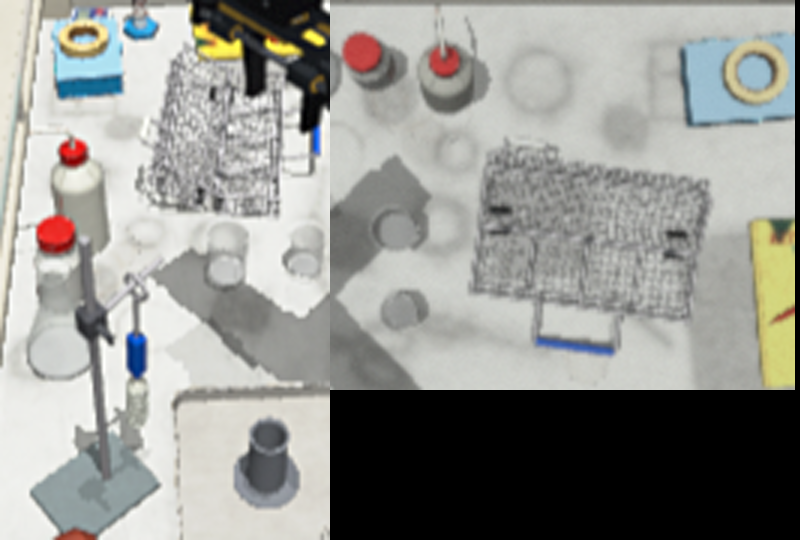

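Call:
jog_arm(rows=[[[0,0,0,0.1826],[0,0,0,0.1826],[0,0,0,0.1826],[0,0,0,0.1826],[0,0,0,0.1826],[0,0,0,0.1826],[0,0,0,0.1826],[0,0,0,0.1826],[0,0,0,0.1826],[0,0,0,0.1826],[0,0,0,0.1826],[0,0,0,0.1826],[0,0,0,0.1826],[-0.05,0.004,0.006,0],[-0.05,0.004,0.006,0],[-0.05,0.004,0.006,0],[-0.05,0.003,0.006,0],[-0.04,0,0.006,0],[0,0,0,0],[0,0,0,0]]], claw=1.0)

```text
time_s: 25.68
tcp_pos: [0.671, -0.2008, 0.3334]
ee_rot: [[-0.244, 0.968, -0.064], [0.95, 0.252, 0.182], [0.192, -0.017, -0.981]]
wrist_force: [-0.7, 0.5, -0.5]
gripper_width: 1.002
gripper_force: 0.0
```

```bash
cat >> h.py <<'E'
def blue(im,m,z,box=None):
    k=cv2.inRange(cv2.cvtColor(im,cv2.COLOR_BGR2HSV),(100,120,40),(130,255,255))
    n,l,st,c=cv2.connectedComponentsWithStats(k)
    out=[]
    for i in range(1,n):
        if st[i,4]<40: continue
        ys,xs=np.nonzero(l==i);r=cv2.minAreaRect(np.float32(np.c_[xs,ys]))
        bx=cv2.boxPoints(r);o=np.argsort([np.linalg.norm(bx[0]-bx[j]) for j in range(4)])
        a=(bx[0]+bx[o[1]])/2;bb=(bx[o[2]]+bx[o[3]])/2
        A,B=onz(m,*a,z),onz(m,*bb,z);out.append((st[i,4],onz(m,*c[i],z).round(4),round(np.linalg.norm(A-B),4),round(np.degrees(np.arctan2(*(A-B)[[1,0]])),2),c[i].round(1)))
    return out
def circ(im,m,c,D,h,w=26,z0=.004):
    """rim circle near expected world xy c, rim dia D at height h"""
    p=proj(m,[*c,h]);q=proj(m,[c[0]+D/2,c[1],h]);r=np.linalg.norm(p-q);s=4
    x0,y0=int(p[0]-r-w),int(max(0,p[1]-r-w));g=cv2.cvtColor(im[y0:int(p[1]+r+w),max(x0,0):int(p[0]+r+w)],cv2.COLOR_BGR2GRAY);x0=max(x0,0)
    g=cv2.GaussianBlur(cv2.resize(g,None,fx=s,fy=s,interpolation=2),(0,0),3)
    C=cv2.HoughCircles(g,cv2.HOUGH_GRADIENT_ALT,1,10,param1=40,param2=.3,minRadius=int(r*s*.85),maxRadius=int(r*s*1.15))
    return (p.round(1),r.round(1),[] if C is None else [(onz(m,x0+(u+.5)/s-.5,y0+(v+.5)/s-.5,h)[:2].round(4).tolist(),round(rr/s,1)) for u,v,rr in C[0][:4]])
E
python3 - <<'E'
from h import *
m,im=snap("wrist","w9");s=sense();print(s["tcp_pos"],s["joints"].round(1),np.degrees(np.arctan2(*s["ee_rot"][[1,0],0])))
print(blue(im,m,.041))
print(circ(im,m,(.548,.101),.057,.069));print(circ(im,m,(.448,.095),.049,.057))
E
```

```text
[ 0.67081024 -0.20031158  0.3343564 ] [  -7.    31.4   24.8  -10.   -88.4 -157.7] 104.48488230677178
[(np.int32(612), array([ 0.4049, -0.1192,  0.041 ]), np.float64(0.0962), np.float64(-98.07), array([ 75.5, 102. ]))]
(array([220.2, -59.7]), np.float64(24.5), [([0.5855, -0.0372], np.float32(23.0)), ([0.6254, -0.1049], np.float32(23.1)), ([0.5755, -0.1308], np.float32(22.8))])
(array([139.7, -68. ]), np.float64(20.4), [([0.4944, -0.231], np.float32(20.8)), ([0.4722, -0.0574], np.float32(19.5)), ([0.5004, -0.0231], np.float32(19.0)), ([0.4761, -0.0385], np.float32(19.9))])
```

Call:
jog_arm(rows=[[[0.009,-0.036,-0.012,-0.15],[0.009,-0.036,-0.012,-0.15],[0,-0.036,-0.012,-0.15],[0,-0.036,-0.012,-0.15],[0,0,0,0],[0,0,0,0]]])

```text
time_s: 26.48
tcp_pos: [0.5416, -0.257, 0.3818]
ee_rot: [[-0.749, 0.66, -0.062], [0.642, 0.745, 0.182], [0.166, 0.097, -0.981]]
wrist_force: [0.5, 0.1, 0.5]
gripper_width: 1.0
gripper_force: 0.0
```

```bash
python3 - <<'E'
from h import *
s=sense();print(s["joints"].round(1),s["ee_rot"].round(3),s["wrist_force"])
E
```

```text
[ -13.9   20.3   13.5   -9.3  -89.2 -116.5] [[-0.749  0.66  -0.062]
 [ 0.642  0.745  0.182]
 [ 0.166  0.097 -0.981]] [0.48886104 0.14541248 0.51652875]
```

```bash
python3 - <<'E'
from h import *
print(totool([.5,-.05,.48]))
E
```

```text
[ 0.18033079  0.13623575 -0.05612744]
```

Call:
jog_arm(rows=[[[0.045,0.034,-0.014,0],[0.045,0.034,-0.014,0],[0.045,0.034,-0.014,0],[0.045,0.034,-0.014,0],[0,0,0,-0.185],[0,0,0,-0.185],[0,0,0,-0.185],[0,0,0,-0.185],[0,0,0,-0.185],[0,0,0,-0.185],[0,0,0,-0.185],[0,0,0,-0.185],[0,0,0,-0.185],[0,0,0,-0.185],[0,0,0,-0.185],[0,0,0,-0.185],[0,0,0,-0.185],[0,0,0,-0.185],[0,0,0,-0.185],[0,0,0,0]]])

```text
time_s: 28.98
tcp_pos: [0.5003, -0.0502, 0.4789]
ee_rot: [[0.461, -0.885, -0.064], [-0.867, -0.465, 0.182], [-0.191, -0.028, -0.981]]
wrist_force: [-0.4, -0.1, -0.3]
gripper_width: 0.999
gripper_force: 0.0
```

```bash
python3 - <<'E'
from h import *
s=sense();print(s["joints"].round(1),s["ee_rot"].round(3))
E
```

```text
[  7.2   7.8  10.7 -10.9 -95.2  19.9] [[ 0.461 -0.885 -0.064]
 [-0.867 -0.465  0.182]
 [-0.191 -0.028 -0.981]]
```

Call:
jog_arm(rows=[[[0,0,0,-0.185],[0,0,0,-0.185],[0,0,0,-0.185],[0,0,0,-0.185],[0,0,0,-0.185],[0,0,0,-0.185],[0,0,0,-0.185],[0,0,0,-0.185],[0,0,0,-0.185],[0,0,0,-0.185],[0,0,0,-0.185],[0,0,0,-0.185],[0,0,0,-0.185],[0,0,0,-0.185],[0,0,0,-0.185],[0,0,0,0]]])

```text
time_s: 30.98
tcp_pos: [0.4992, -0.0427, 0.4809]
ee_rot: [[-0.102, 0.993, -0.063], [0.978, 0.111, 0.177], [0.183, -0.043, -0.982]]
wrist_force: [0.1, -0.4, 0.3]
gripper_width: 0.999
gripper_force: 0.0
```

```bash
python3 - <<'E'
from h import *
s=sense();print(s["joints"].round(1),s["ee_rot"].round(3))
E
```

```text
[  8.2   7.5  10.6 -10.7 -95.1 177.2] [[-0.102  0.993 -0.063]
 [ 0.978  0.111  0.177]
 [ 0.183 -0.043 -0.982]]
```

At the limit; now probe the over-turn.

Call:
jog_arm(rows=[[[0,0,0,-0.185],[0,0,0,-0.185],[0,0,0,0]]])

```text
time_s: 31.35
tcp_pos: [0.4666, 0.0545, 0.4972]
ee_rot: [[-0.347, 0.937, -0.038], [0.93, 0.349, 0.113], [0.119, 0.004, -0.993]]
wrist_force: [0.5, -0.4, 0.4]
gripper_width: 1.0
gripper_force: 0.0
```

```bash
python3 - <<'E'
from h import *
s=sense();print(s["joints"].round(1),s["ee_rot"].round(3))
E
```

```text
[ 22.8   2.7   6.3  -6.8 -93.1 177.3] [[-0.347  0.937 -0.038]
 [ 0.93   0.349  0.113]
 [ 0.119  0.004 -0.993]]
```

Call:
jog_arm(rows=[[[0,0,0,-0.185],[0,0,0,-0.185],[0,0,0,-0.09],[0,0,0,0]]])

```text
time_s: 31.85
tcp_pos: [0.3987, 0.1487, 0.5028]
ee_rot: [[-0.631, 0.776, 0.014], [0.776, 0.63, 0.042], [0.024, 0.037, -0.999]]
wrist_force: [0.1, -0.7, -0.7]
gripper_width: 1.002
gripper_force: 0.0
```

```bash
python3 - <<'E'
from h import *
s=sense();print(s["joints"].round(1),s["ee_rot"].round(3))
E
```

```text
[ 41.8  -3.5  -1.   -1.3 -90.3 177.3] [[-0.631  0.776  0.014]
 [ 0.776  0.63   0.042]
 [ 0.024  0.037 -0.999]]
```

Call:
jog_arm(rows=[[[0,0,0,0.185],[0,0,0,0.185],[0,0,0,0.185],[0,0,0,0.185],[0,0,0,0.185],[0,0,0,0.185],[0,0,0,0.185],[0,0,0,0.185],[0,0,0,0.185],[0,0,0,0.185],[0,0,0,0.185],[0,0,0,0.185],[0,0,0,0.185],[0,0,0,0.185],[0,0,0,0.185],[0,0,0,0.185],[0,0,0,0.185],[0,0,0,0.185],[0,0,0,0.185],[0,0,0,0.185]]])

```text
time_s: 34.35
tcp_pos: [0.4002, 0.1474, 0.5023]
ee_rot: [[0.113, -0.994, 0.013], [-0.993, -0.112, 0.041], [-0.039, -0.018, -0.999]]
wrist_force: [0.6, -0.9, 0.4]
gripper_width: 1.002
gripper_force: 0.0
```

```bash
python3 - <<'E'
from h import *
s=sense();print(s["joints"].round(1),s["ee_rot"].round(3),totool([.48,.04,.45]),np.degrees(np.arctan2(*s["ee_rot"][[1,0],0])))
E
```

```text
[ 41.5  -3.3  -0.9  -1.3 -90.3 -35. ] [[ 0.113 -0.994  0.013]
 [-0.993 -0.112  0.041]
 [-0.039 -0.018 -0.999]] [ 0.11765987 -0.06626591  0.04893913] -83.50333010232765
```

Call:
jog_arm(rows=[[[0.039,-0.022,0.016,0],[0.039,-0.022,0.016,0],[0.039,-0.022,0.017,0],[0,0,0,0.127],[0,0,0,0.127],[0,0,0,0],[0,0,0,0]]])

```text
time_s: 35.22
tcp_pos: [0.4802, 0.0418, 0.4502]
ee_rot: [[-0.13, -0.991, 0.013], [-0.991, 0.13, 0.041], [-0.043, -0.008, -0.999]]
wrist_force: [-0.6, -0.5, -0.6]
gripper_width: 1.0
gripper_force: 0.0
```

```bash
python3 - <<'E'
from h import *
m,im=snap("wrist","w10");s=sense();print(s["tcp_pos"],s["joints"].round(1),np.degrees(np.arctan2(*s["ee_rot"][[1,0],0])))
print(blue(im,m,.041))
mt,t=snap("top","t10");print(blue(t,mt,.041))
print(circ(im,m,(.548,.101),.057,.069));print(circ(im,m,(.448,.095),.049,.057))
E
```

```text
[0.48009557 0.04198352 0.45024406] [ 23.4   3.1  -1.4  -1.9 -83.9 -30.7] -97.4456402946201
[(np.int32(420), array([ 0.4057, -0.1194,  0.041 ]), np.float64(0.0879), np.float64(81.91), array([292.8,  32.5]))]
[(np.int32(5744), array([1.1172, 0.4449, 0.041 ]), np.float64(0.7678), np.float64(89.9), array([130.7,  50.9])), (np.int32(11453), array([ 1.1431, -0.3885,  0.041 ]), np.float64(1.1443), np.float64(89.9), array([349.5,  44. ])), (np.int32(885), array([1.0736, 0.6409, 0.041 ]), np.float64(0.6038), np.float64(79.1), array([78.7, 62.1])), (np.int32(596), array([ 1.0709, -0.8275,  0.041 ]), np.float64(0.3681), np.float64(102.7), array([465. ,  62.1])), (np.int32(476), array([ 1.0606, -0.197 ,  0.041 ]), np.float64(0.2622), np.float64(89.88), array([299.6,  65. ])), (np.int32(501), array([0.5809, 0.7997, 0.041 ]), np.float64(0.236), np.float64(179.87), array([ 30.7, 191.9])), (np.int32(79), array([ 0.6404, -0.4211,  0.041 ]), np.float64(0.0473), np.float64(30.68), array([361.6, 174.7])), (np.int32(46), array([ 0.4013, -0.1205,  0.041 ]), np.float64(0.0888), np.float64(81.68), array([281.2, 240. ]))]
(array([220.3, 191.2]), np.float64(17.3), [([0.5426, 0.077], np.float32(17.2)), ([0.5474, 0.0983], np.float32(15.6))])
(array([280.4, 178.2]), np.float64(14.9), [])
```

```bash
python3 - <<'E'
from h import *
print(totool([.547,.096,.26]))
E
```

```text
[-0.05384368 -0.05789122  0.19327527]
```

Call:
jog_arm(rows=[[[-0.018,-0.0193,0.03,0],[-0.018,-0.0193,0.03,0],[-0.018,-0.0193,0.03,0],[0,0,0.04,0],[0,0,0.035,0],[0,0,0.028,0],[0,0,0,0],[0,0,0,0]]])

```text
time_s: 36.33
tcp_pos: [0.5477, 0.0966, 0.2618]
ee_rot: [[-0.129, -0.992, 0.016], [-0.991, 0.129, 0.042], [-0.044, -0.011, -0.999]]
wrist_force: [-0.8, 0.2, -0.7]
gripper_width: 0.998
gripper_force: 0.0
```

```bash
cat > chk.py <<'E'
from h import *
import sys
x,y,D,h=map(float,sys.argv[1:5])
m,im=snap("wrist","chk");s=sense()
g=s["tcp_pos"]+s["ee_rot"]@[0,0,.051];print("tcp",s["tcp_pos"].round(4),"grasp",g.round(4))
for p2 in (D,D*.93):
  r=circ(im,m,(x,y),p2,h);print(r)
E
python3 chk.py .548 .100 .057 .069
```

```text
tcp [0.5477 0.0966 0.2621] grasp [0.5486 0.0988 0.2111]
(array([257.4, 184.1]), np.float64(29.2), [([0.5479, 0.0988], np.float32(27.3))])
(array([257.4, 184.1]), np.float64(27.2), [([0.5479, 0.0988], np.float32(26.0)), ([0.5479, 0.0988], np.float32(28.4))])
```

```bash
python3 - <<'E'
from h import *
print(totool([.5471,.0967,.1147]))
E
```

```text
[0.00652307 0.00230486 0.14721895]
```

Call:
jog_arm(rows=[[[0.0065,0.002,0.037,0],[0,0,0.04,0],[0,0,0.04,0],[0,0,0.03,0],[0,0,0,0],[0,0,0,0]]])

```text
time_s: 37.12
tcp_pos: [0.5475, 0.0967, 0.1152]
ee_rot: [[-0.129, -0.992, 0.017], [-0.991, 0.129, 0.043], [-0.045, -0.012, -0.999]]
wrist_force: [-0.8, -0.1, -0.6]
gripper_width: 1.001
gripper_force: 0.0
```

Call:
jog_arm(rows=[[[0,0,0,0],[0,0,0,0],[0,0,0,0],[0,0,0,0],[0,0,0,0],[0,0,0,0]]], claw=0.4)

```text
time_s: 37.88
tcp_pos: [0.5462, 0.0963, 0.1134]
ee_rot: [[-0.129, -0.991, 0.014], [-0.991, 0.13, 0.041], [-0.043, -0.008, -0.999]]
wrist_force: [0.5, 0.4, 2.3]
gripper_width: 0.586
gripper_force: 29.6
```

Call:
jog_arm(rows=[[[0,0,-0.04,0],[0,0,-0.045,0],[0,0,0,0]]])

```text
time_s: 38.25
tcp_pos: [0.5468, 0.0933, 0.2018]
ee_rot: [[-0.129, -0.991, 0.022], [-0.991, 0.13, 0.044], [-0.047, -0.016, -0.999]]
wrist_force: [0.6, -0.1, -0.8]
gripper_width: 0.588
gripper_force: 29.8
```

```bash
python3 - <<'E'
from h import *
print(sense()["tcp_pos"],totool([.503,-.102,.20]),totool([.503,-.102,.119]))
E
```

```text
[0.54678228 0.09333481 0.20179687] [ 0.19921331  0.01813121 -0.00781788] [0.20300325 0.01940076 0.07308344]
```

Call:
jog_arm(rows=[[[0.05,0.0045,-0.002,0],[0.05,0.0045,-0.002,0],[0.05,0.0045,-0.002,0],[0.05,0.0045,-0.001,0],[0,0,0,0],[0.002,0.001,0.03,0],[0.001,0,0.02,0],[0,0,0,0]]])

```text
time_s: 39.25
tcp_pos: [0.4993, -0.1036, 0.1442]
ee_rot: [[-0.129, -0.992, 0.009], [-0.991, 0.13, 0.041], [-0.042, -0.003, -0.999]]
wrist_force: [-0.1, -0.7, 0.1]
gripper_width: 0.59
gripper_force: 29.8
```

```bash
python3 - <<'E'
from h import *
m,im=snap("wrist","w11");s=sense();print(s["tcp_pos"],totool([.503,-.102,.119]),s["wrist_force"]);print(blue(im,m,.041))
E
```

```text
[ 0.50022107 -0.10364243  0.1454708 ] [-0.00086364 -0.00238115  0.02654632] [-0.23758102  0.01409549 -0.39321948]
[(np.int32(2090), array([ 0.4037, -0.1286,  0.041 ]), np.float64(0.0855), np.float64(81.91), array([397.4, 160.9]))]
```

Call:
jog_arm(rows=[[[-0.001,-0.002,0.01,0],[0,0,0.01,0],[0,0,0.006,0],[0,0,0,0],[0,0,0,0]]])

```text
time_s: 39.92
tcp_pos: [0.5031, -0.1023, 0.1205]
ee_rot: [[-0.129, -0.991, 0.014], [-0.991, 0.13, 0.041], [-0.043, -0.009, -0.999]]
wrist_force: [0.0, -0.6, -0.9]
gripper_width: 0.588
gripper_force: 29.8
```

Call:
jog_arm(rows=[[[0,0,0.0025,0],[0,0,0,0],[0,0,0,0]]])

```text
time_s: 40.3
tcp_pos: [0.5029, -0.1022, 0.1179]
ee_rot: [[-0.13, -0.991, 0.014], [-0.991, 0.13, 0.041], [-0.043, -0.008, -0.999]]
wrist_force: [-0.7, 0.9, -0.6]
gripper_width: 0.593
gripper_force: 29.8
```

Call:
jog_arm(rows=[[[0,0,0,0],[0,0,0,0],[0,0,0,0],[0,0,-0.03,0],[0,0,-0.04,0],[0,0,-0.05,0],[0,0,0,0]]], claw=0.75)

```text
time_s: 41.18
tcp_pos: [0.5034, -0.1073, 0.2422]
ee_rot: [[-0.129, -0.991, 0.024], [-0.991, 0.129, 0.041], [-0.044, -0.018, -0.999]]
wrist_force: [0.6, 1.6, -0.3]
gripper_width: 0.748
gripper_force: 0.0
```

```bash
python3 chk.py .5036 -.0999 .057 .073; python3 chk.py .448 .095 .049 .057
```

```text
tcp [ 0.5019 -0.1071  0.2396] grasp [ 0.5028 -0.105   0.1886]
(array([259.5, 195.3]), np.float64(31.4), [([0.5047, -0.1024], np.float32(31.1))])
(array([259.5, 195.3]), np.float64(29.3), [([0.5054, -0.102], np.float32(30.8))])
tcp [ 0.501  -0.1071  0.2379] grasp [ 0.5017 -0.1049  0.187 ]
(array([328. , 349.3]), np.float64(21.9), [])
(array([328. , 349.3]), np.float64(20.3), [])
```

```bash
python3 - <<'E'
from h import *
print(totool([.447,.093,.25]))
E
```

```text
[-0.19170652  0.07949215 -0.00443429]
```

Call:
jog_arm(rows=[[[-0.05,0.02,-0.002,0],[-0.05,0.02,-0.002,0],[-0.05,0.02,0,0],[-0.042,0.0195,0,0],[0,0,0,0],[0,0,0,0]]], claw=1.0)

```text
time_s: 42.02
tcp_pos: [0.4468, 0.093, 0.2481]
ee_rot: [[-0.129, -0.992, 0.011], [-0.991, 0.13, 0.04], [-0.041, -0.006, -0.999]]
wrist_force: [-0.4, 0.2, 0.0]
gripper_width: 1.0
gripper_force: 0.0
```

```bash
python3 chk.py .448 .095 .049 .057;python3 - <<'E'
from h import *
m=cam("wrist");im=np.load("pics/chk.npy")
print(sense()["joints"].round(1))
E
```

```text
tcp [0.447  0.0926 0.2483] grasp [0.4476 0.0946 0.1974]
(array([255.3, 183.7]), np.float64(25.3), [([0.4479, 0.0947], np.float32(24.4))])
(array([255.3, 183.7]), np.float64(23.5), [([0.4479, 0.0947], np.float32(24.3))])
[ 31.3   7.4 -25.8  -2.  -55.  -37.7]
```

Call:
jog_arm(rows=[[[0.0055,0.0015,0.035,0],[0,0,0.04,0],[0,0,0.035,0],[0,0,0.025,0],[0,0,0,0],[0,0,0,0]]])

```text
time_s: 42.82
tcp_pos: [0.4476, 0.0931, 0.1148]
ee_rot: [[-0.13, -0.991, 0.015], [-0.991, 0.131, 0.042], [-0.043, -0.009, -0.999]]
wrist_force: [0.0, 0.0, 1.1]
gripper_width: 1.001
gripper_force: 0.0
```

Call:
jog_arm(rows=[[[0,0,0,0],[0,0,0,0],[0,0,0,0],[0,0,0,0],[0,0,0,0],[0,0,0,0],[0,0,0,0]]], claw=0.3)

```text
time_s: 43.7
tcp_pos: [0.447, 0.0936, 0.1142]
ee_rot: [[-0.129, -0.991, 0.014], [-0.991, 0.13, 0.041], [-0.043, -0.008, -0.999]]
wrist_force: [-0.2, -1.1, 0.9]
gripper_width: 0.501
gripper_force: 30.0
```

Call:
jog_arm(rows=[[[0,0,-0.04,0],[0,0,-0.045,0],[0,0,0,0],[0,0,0,0]]])

```text
time_s: 44.2
tcp_pos: [0.4451, 0.0898, 0.1986]
ee_rot: [[-0.13, -0.991, 0.013], [-0.991, 0.131, 0.041], [-0.043, -0.007, -0.999]]
wrist_force: [-0.2, -0.3, -1.3]
gripper_width: 0.503
gripper_force: 30.0
```

```bash
python3 - <<'E'
from h import *
print(sense()["tcp_pos"],totool([.5129-.0007,-.0346-.0021,.20]))
E
```

```text
[0.44511809 0.08978708 0.19855235] [ 0.11650484 -0.08302743 -0.00584173]
```

Call:
jog_arm(rows=[[[0.04,-0.028,-0.003,0],[0.04,-0.028,-0.003,0],[0.0365,-0.027,0,0],[0,0,0,0],[0,0,0,0]]])

```text
time_s: 44.82
tcp_pos: [0.5119, -0.0365, 0.1992]
ee_rot: [[-0.13, -0.991, 0.01], [-0.991, 0.131, 0.041], [-0.042, -0.005, -0.999]]
wrist_force: [0.1, 0.1, 0.2]
gripper_width: 0.502
gripper_force: 30.0
```

```bash
python3 - <<'E'
from h import *
print(sense()["tcp_pos"],totool([.5129-.0007,-.0346-.0021,.1195]))
E
```

```text
[ 0.51194961 -0.03651145  0.19916481] [0.00350918 0.00010064 0.07958804]
```

Call:
jog_arm(rows=[[[0.0035,0.0005,0.025,0],[0,0,0.025,0],[0,0,0.015,0],[0,0,0.01,0],[0,0,0.005,0],[0,0,0,0],[0,0,0,0]]])

```text
time_s: 45.7
tcp_pos: [0.5134, -0.0365, 0.1213]
ee_rot: [[-0.129, -0.991, 0.015], [-0.991, 0.13, 0.042], [-0.043, -0.01, -0.999]]
wrist_force: [0.2, 0.1, 1.1]
gripper_width: 0.505
gripper_force: 30.0
```

Call:
jog_arm(rows=[[[0,0,0,0],[0,0,0,0],[0,0,0,0],[0,0,-0.03,0],[0,0,-0.04,0],[0,0,-0.05,0],[0,0,0,0],[0,0,0,0]]], claw=0.66)

```text
time_s: 46.7
tcp_pos: [0.5108, -0.0415, 0.2402]
ee_rot: [[-0.13, -0.991, 0.013], [-0.991, 0.13, 0.042], [-0.043, -0.008, -0.999]]
wrist_force: [0.5, 0.0, -0.3]
gripper_width: 0.662
gripper_force: 0.0
```

```bash
python3 chk.py .5129 -.0346 .049 .061; python3 - <<'E'
from h import *
print(totool([.61,.56,.34]),sense()["joints"].round(1))
m=cam("wrist");im=np.load("pics/chk.npy");print(circ(im,m,(.505,-.102),.057,.073))
E
```

```text
tcp [ 0.5106 -0.0415  0.2395] grasp [ 0.5112 -0.0394  0.1886]
(array([255.4, 191.9]), np.float64(26.2), [([0.5126, -0.0353], np.float32(27.2)), ([0.5126, -0.0353], np.float32(24.1))])
(array([255.4, 191.9]), np.float64(24.3), [([0.5126, -0.0353], np.float32(25.1))])
[-0.61308807 -0.02079513 -0.07428343] [ 12.4  13.7 -18.9  -2.6 -56.3 -18.5]
(array([253.6, 117.8]), np.float64(34.4), [([0.5033, -0.1017], np.float32(35.7)), ([0.5144, -0.0954], np.float32(35.9)), ([0.5045, -0.0994], np.float32(33.2)), ([0.4979, -0.1106], np.float32(31.8))])
```

Call:
jog_arm(rows=[[[-0.02,0.0157,-0.04,0],[-0.055,0.0157,-0.04,0],[-0.0565,0.0157,-0.006,0],[-0.0565,0.0157,0,0],[-0.0565,0.0157,0,0],[-0.0565,0.0157,0,0],[-0.035,0,0,0],[-0.0523,-0.0083,0.0023,0],[-0.0523,-0.0083,0.0023,0],[-0.0523,-0.0083,0.0023,0],[-0.0523,-0.0083,0.0023,0],[-0.0523,-0.0083,0.0023,0],[-0.0523,-0.0083,0.0023,0],[0,0,0.04,0],[0,0,0.02,0],[0,0,0,0],[0,0,0,0]]], claw=1.0)

```text
time_s: 48.88
tcp_pos: [0.5526, 0.6019, 0.2762]
ee_rot: [[-0.129, -0.991, 0.015], [-0.991, 0.13, 0.041], [-0.043, -0.009, -0.999]]
wrist_force: [0.4, 0.5, 0.7]
gripper_width: 1.0
gripper_force: 0.0
```

```bash
python3 chk.py .62 .609 .049 .057;python3 - <<'E'
from h import *
print(sense()["joints"].round(1),sense()["ee_rot"].round(3))
m=cam("wrist");im=np.load("pics/chk.npy");print(circ(im,m,(.62,.609),.049,.057,w=50))
E
```

```text
tcp [0.5527 0.6019 0.2772] grasp [0.5535 0.6041 0.2263]
(array([195.3, 188.7]), np.float64(22.6), [([0.6227, 0.6164], np.float32(20.9)), ([0.6201, 0.6083], np.float32(23.9))])
(array([195.3, 188.7]), np.float64(21.0), [([0.6214, 0.6152], np.float32(21.0))])
[ 58.6  41.6  32.4  -0.5 -78.2 -65.9] [[-0.13  -0.991  0.015]
 [-0.991  0.13   0.043]
 [-0.044 -0.01  -0.999]]
(array([195.7, 188.1]), np.float64(22.5), [([0.6233, 0.6171], np.float32(20.9)), ([0.5867, 0.5612], np.float32(22.5)), ([0.6206, 0.609], np.float32(23.9)), ([0.6357, 0.5492], np.float32(23.3))])
```

Call:
jog_arm(rows=[[[0.004,-0.03,0.01,0],[0.005,-0.025,0.02,0],[0,0,0,0],[0,0,0,0]]])

```text
time_s: 49.42
tcp_pos: [0.6064, 0.5867, 0.2457]
ee_rot: [[-0.13, -0.991, 0.014], [-0.991, 0.131, 0.041], [-0.043, -0.008, -0.999]]
wrist_force: [-0.8, -0.7, 0.3]
gripper_width: 1.001
gripper_force: 0.0
```

```bash
python3 chk.py .621 .612 .049 .057;python3 - <<'E'
from h import *
m=cam("wrist");im=np.load("pics/chk.npy");print(circ(im,m,(.621,.612),.053,.057,w=20)); print("floor-level",circ(im,m,(.621,.612),.043,.002,w=20))
E
```

```text
tcp [0.6061 0.5871 0.2465] grasp [0.6068 0.5893 0.1956]
(array([245.4, 208.6]), np.float64(24.8), [([0.618, 0.5893], np.float32(23.4))])
(array([245.4, 208.6]), np.float64(23.0), [])
(array([245.1, 207.7]), np.float64(26.7), [])
floor-level (array([246.9, 191.5]), np.float64(18.5), [([0.6216, 0.6155], np.float32(16.3))])
```

```bash
python3 - <<'E'
from h import *
print(totool([.6205,.608,.113]),sense()["joints"].round(1))
E
```

```text
[-0.01674369 -0.01042808  0.13450462] [ 54.8  45.6  35.9  -0.7 -77.9 -62.1]
```

Call:
jog_arm(rows=[[[-0.0085,-0.005,0.02,0],[-0.0085,-0.0055,0.02,0],[0,0,0.03,0],[0,0,0.03,0],[0,0,0.02,0],[0,0,0.014,0],[0,0,0,0],[0,0,0,0]]])

```text
time_s: 50.48
tcp_pos: [0.621, 0.6085, 0.1146]
ee_rot: [[-0.129, -0.991, 0.016], [-0.991, 0.13, 0.043], [-0.045, -0.01, -0.999]]
wrist_force: [0.6, 0.6, 0.1]
gripper_width: 1.0
gripper_force: 0.0
```

Call:
jog_arm(rows=[[[0,0,0,0],[0,0,0,0],[0,0,0,0],[0,0,0,0],[0,0,0,0],[0,0,0,0],[0,0,0,0]]], claw=0.3)

```text
time_s: 51.35
tcp_pos: [0.6199, 0.608, 0.1129]
ee_rot: [[-0.129, -0.992, 0.013], [-0.991, 0.13, 0.041], [-0.042, -0.007, -0.999]]
wrist_force: [-3.6, 0.1, 2.5]
gripper_width: 0.531
gripper_force: 30.0
```

Call:
jog_arm(rows=[[[0,0,-0.04,0],[0,0,-0.05,0],[0,0,-0.05,0],[0,0,0,0],[0,0,0,0]]])

```text
time_s: 51.98
tcp_pos: [0.6188, 0.602, 0.2526]
ee_rot: [[-0.13, -0.991, 0.014], [-0.991, 0.13, 0.042], [-0.043, -0.008, -0.999]]
wrist_force: [-0.8, -0.6, -1.5]
gripper_width: 0.302
gripper_force: 0.0
```

```bash
python3 - <<'E'
from h import *
m,im=snap("wrist","w14");ms,sc=snap("scene","s14");s=sense();print(s["tcp_pos"],s["gripper_width"],s["ee_rot"].round(3))
# table still has beaker?
print(circ(im,m,(.621,.613),.049,.057));print("floor",circ(im,m,(.621,.613),.043,.002))
g=s["tcp_pos"]+s["ee_rot"]@[0,0,.051];print(proj(ms,g),proj(m,g))
E
```

```text
[0.61840091 0.60176936 0.2503776 ] 0.3000178790890504 [[-0.13  -0.991  0.011]
 [-0.991  0.13   0.039]
 [-0.04  -0.006 -0.999]]
(array([255.9, 191. ]), np.float64(24.7), [])
floor (array([256.1, 177.3]), np.float64(18.5), [([0.6209, 0.6149], np.float32(16.8)), ([0.622, 0.6187], np.float32(19.4))])
[251.64752445 363.1965345 ] [256.50787851 251.8177949 ]
```

```bash
python3 - <<'E'
from h import *
m=cam("wrist");im=np.load("pics/w14.npy")
print(circ(im,m,(.62,.622),.049,.057,w=30));print(circ(im,m,(.62,.622),.047,.050,w=30))
g=cv2.cvtColor(im,cv2.COLOR_BGR2GRAY)
p=proj(m,[.621,.62,.03]).astype(int);print(p)
c=g[p[1]-45:p[1]+46,p[0]-45:p[0]+46]
for r in c[::3]:print(''.join(f"{v//26:x}" for v in r[::1]))
E
```

```text
(array([257.4, 201. ]), np.float64(24.6), [])
(array([257.4, 198.8]), np.float64(23.1), [([0.6193, 0.6139], np.float32(21.1))])
[256 191]
4445444444444444544433433333344453334466445666666666666666666666666666666666666666666666666
3334653444333334777666666666677764333455553566666666666666666666666666666666666666666666666
3333333333333333333333333333333333333346666236666666666666666666666666666677666666666544432
3333333333333333333333333333333333333333566663224566666666666554443222222222222222223333333
3333567777777777677677654333333333333333335666563322222222222333323345646534444556555666666
3334777776666676766666533333333333333333333224566666555556665666666555455433333333333333333
7777777766666666666643333333333333345544444444444443345542236533333333333333333333333333333
6667677666667666665333333333333234445555555444444455555533235665643443333344444444544444333
6776666666676666663333333333333445555555555555555555555555533555666666667765664444444444333
7767666766666666665333333335554555566666666565556666666665554445556666666666778777754444433
766666666666667666665333334444566655555565
[... 1189 characters left out ...]
66666667777777776666666666555555555545555555554554444444
7777777777777777666666666666655555555555555555555555556555555555544433232233323333344444455
7776776776676666666666666655565555555555555542223333322223333333334445556666666666666666666
6666500000025666655565222222222222333333344444555566555555566666676777766676100000366666777
2222000000000000000025555555565656566666666666766666666666777777776100000000000000036766666
5540000000000000000037666677777776666767666766777776776777777777776100000000000000002566666
7610000000000000000037777777667777766777777766666566665545666666664000000000000000000146666
5100000000000000000036666666666655557777777777777777777777766666664000000000000000000014666
```

```bash
python3 - <<'E'
from h import *
m=cam("wrist");print(onz(m,255.5,192.5,.057),onz(m,257,180,.002))
# dark tube: tray/hose near? grasp plan
print(totool([.6195,.6115,.113]),totool([.6195,.6115,.20]))
E
```

```text
[0.62076117 0.61300087 0.057     ] [0.61941918 0.61478446 0.002     ]
[-0.00427436  0.00104308  0.13765587] [-0.00776298  0.00049498  0.05072758]
```

Call:
jog_arm(rows=[[[-0.0045,0,0.03,0],[0,0,0.03,0],[0,0,0.03,0],[0,0,0.03,0],[0,0,0.023,0],[0,0,0,0],[0,0,0,0]]], claw=1.0)

```text
time_s: 52.95
tcp_pos: [0.6217, 0.6129, 0.1113]
ee_rot: [[-0.129, -0.992, 0.016], [-0.991, 0.13, 0.042], [-0.044, -0.01, -0.999]]
wrist_force: [0.1, -0.3, 0.3]
gripper_width: 0.969
gripper_force: 0.0
```

```bash
python3 - <<'E'
from h import *
s=sense();print(s["tcp_pos"],s["ee_rot"].round(3),s["wrist_force"].round(1),s["joints"].round(1),(s["tcp_pos"]+s["ee_rot"]@[0,0,.06]).round(4))
E
```

```text
[0.62169421 0.61294232 0.11132081] [[-0.129 -0.992  0.016]
 [-0.991  0.13   0.042]
 [-0.044 -0.01  -0.999]] [ 0.1 -0.3  0.3] [ 55.   53.5  33.   -0.7 -67.1 -62.1] [0.6226 0.6155 0.0514]
```

Call:
jog_arm(rows=[[[0.0015,0,0.002,0],[0,0,0,0],[0,0,0,0],[0,0,0,0],[0,0,0,0],[0,0,0,0],[0,0,0,0],[0,0,0,0]]], claw=0.3)

```text
time_s: 53.95
tcp_pos: [0.6204, 0.6113, 0.1082]
ee_rot: [[-0.129, -0.992, 0.013], [-0.991, 0.13, 0.041], [-0.042, -0.007, -0.999]]
wrist_force: [-4.6, -1.3, 2.2]
gripper_width: 0.53
gripper_force: 30.0
```

Call:
jog_arm(rows=[[[0,0,-0.01,0],[0,0,-0.02,0],[0,0,-0.04,0],[0,0,-0.05,0],[0,0,0,0]]])

```text
time_s: 54.58
tcp_pos: [0.6221, 0.6069, 0.2363]
ee_rot: [[-0.13, -0.991, 0.025], [-0.99, 0.131, 0.051], [-0.054, -0.018, -0.998]]
wrist_force: [-0.5, 0.0, 0.9]
gripper_width: 0.308
gripper_force: 0.0
```

Call:
jog_arm(rows=[[[0.0307,0.0365,-0.0275,0],[0.0307,0.0365,-0.0275,0],[0.0307,0.0365,-0.0275,0],[0.0307,0.0365,-0.0275,0],[0.0558,-0.0073,-0.0024,0],[0.0558,-0.0073,-0.0024,0],[0.0558,-0.0073,-0.0024,0],[0.0558,-0.0073,-0.0024,0],[0.0558,-0.0073,-0.0024,0],[0.0558,-0.0073,-0.0024,0],[0.0558,-0.0073,-0.0024,0],[0.0558,-0.0073,-0.0024,0],[0.0205,-0.0497,0.003,0],[0.0205,-0.0497,0.003,0],[0.0205,-0.0497,0.003,0],[0,0,0,0],[0,0,0,0]]], claw=0.5)

```text
time_s: 56.7
tcp_pos: [0.5967, -0.032, 0.3212]
ee_rot: [[-0.13, -0.991, 0.013], [-0.991, 0.131, 0.041], [-0.043, -0.008, -0.999]]
wrist_force: [-0.8, -0.1, 0.5]
gripper_width: 0.5
gripper_force: 0.0
```

```bash
python3 - <<'E'
from h import *
m,im=snap("wrist","w16");s=sense();print(s["tcp_pos"],s["ee_rot"].round(3),s["joints"].round(1));mt,t=snap("top","t16")
print(blue(im,m,.041))
C=np.array([.4935,-.1318,0]);bx=np.array([.990,-.140,0]);by=np.array([.140,.990,0])
for th in(2.6,2.3,2.0,1.6):
    h=C+bx*(.0415-.121*np.cos(th))+by*.092+[0,0,.038+.121*np.sin(th)];print(th,h.round(4),proj(mt,h).round(1),proj(m,h).round(1))
p=proj(m,C+bx*.1455+by*.092+[0,0,.1]).astype(int)
g=cv2.cvtColor(im,cv2.COLOR_BGR2GRAY)
for r in range(p[1]-60,p[1]+40,2):print(r,''.join(f"{min(v//16,15):x}" for v in g[r,p[0]-70:p[0]+70:2]))
print(p)
E
```

```text
[ 0.59639049 -0.03157332  0.32177466] [[-0.129 -0.991  0.014]
 [-0.991  0.13   0.041]
 [-0.043 -0.009 -0.999]] [ 11.6  18.   -0.5  -2.3 -70.3 -18.3]
[(np.int32(827), array([ 0.4045, -0.1221,  0.041 ]), np.float64(0.0966), np.float64(81.89), array([416. ,  62.7]))]
2.6 [ 0.6501 -0.061   0.1004] [265.  170.3] [202.  153.5]
2.3 [ 0.6273 -0.0578  0.1282] [264.3 175.8] [221.3 158.7]
2.0 [ 0.5973 -0.0536  0.148 ] [263.2 183.9] [252.9 163.3]
1.6 [ 0.551  -0.047   0.1589] [261.4 197.4] [307.9 166.4]
93 ccccccccccb77777777777777777878888877777777555556454564645664566456556
95 cccccccccc877777777777877787877778777777777533334333564554455555545555
97 ccccccccccb77777777777788787877777877777777655766444554454444444455465
99 cccccbbbbca67667777777877788777877877777777556666444564654654565456567
101 bbbbbbbbbbb76666777777777778787888777878777555766466564654664565455567
103 bbbbbababbb66666677777778777777778777777777555566466564645554565545565
105 aaaaaaaaaaa66666667777777777787777877777778644445444564554455445554554
107 aaaaaaaaaaa56666666767777777778778777777777655556554564544554445555655
109 aaa
[... 2452 characters left out ...]
544554454444344
175 cccccccccccccccccccdccbbbbbbbbbbbbb86653444344333334444554543444444444
177 ccdccccccdcddccccccccccbbbbbbbbbbbbb4333443433666444443433444334443444
179 ccccdcccddcccddccddcdccbbbbbbbbbbbbb968aa55544554433343444434543344443
181 ccccccccccb7778777cdddcbbbbbbbbbbbbbbbbba65544444433443344444434453344
183 dcccccdc77777778877c9dcbbbbbbbbbbbbbbbbba95544555454343444346653344344
185 cccccdb777877777777779cbbbbbbbbbbabbbbbbaa5445444444443345433334444344
187 ddddc887777777777777778bbbbbbbbbbbbabbaaaa4445445455444443344444555555
189 dcddc7788787778877777777bbbbbbbbbbbaaaaaa97555545554443434456656655555
191 ddddc78888777778787877757b98bbbbbbbaaaa999a555555555544555555556555555
[201 153]
```

```bash
python3 - <<'E'
from h import *
t=cv2.imread("pics/top0.png");s=cv2.imread("pics/scene0.png");ms=cam("scene");mt=cam("top")
C=np.array([.4935,-.1318,0]);bx=np.array([.990,-.140,0]);by=np.array([.140,.990,0])
for th in(2.6,2.45,2.3,2.0):
    f=lambda r,y:C+bx*(.0415-r*np.cos(th))+by*y+[0,0,.038+r*np.sin(th)]
    print(th,"scene",proj(ms,f(.121,.092)).round(1),"ends",proj(ms,f(.121,.07)).round(1),proj(ms,f(.121,.114)).round(1),"edge",proj(ms,f(.083,.136)).round(1),"| top ends",proj(mt,f(.121,.07)).round(1),proj(mt,f(.121,.114)).round(1),"edge corners",proj(mt,f(.083,.136)).round(1),proj(mt,f(.083,-.136)).round(1))
g=cv2.cvtColor(t,6);print("top rows 164..186, cols 246..288")
for r in range(164,190):print(r,' '.join(f"{v:3d}" for v in g[r,250:286]))
g=cv2.cvtColor(s,6);print("scene cols 232..252")
for r in range(196,226):print(r,' '.join(f"{v:3d}" for v in g[r,228:254]))
E
```

```text
2.6 scene [236.5 208.6] ends [237.2 205.1] [235.8 212.2] edge [243.5 220.2] | top ends [271.1 171.2] [258.8 169.5] edge corners [251.4 178.3] [326.6 188.6]
2.45 scene [239.1 205.9] ends [239.7 202.4] [238.4 209.5] edge [245.3 218.4] | top ends [270.9 173.6] [258.4 171.9] edge corners [251.1 180. ] [326.9 190.4]
2.3 scene [242.2 203.6] ends [242.8 200. ] [241.5 207.2] edge [247.5 216.8] | top ends [270.6 176.7] [258. 175.] edge corners [250.8 182.1] [327.2 192.6]
2.0 scene [249.8 200.1] ends [250.4 196.6] [249.2 203.7] edge [252.8 214.5] | top ends [269.7 184.8] [256.8 183. ] edge corners [249.9 187.6] [327.2 198.2]
top rows 164..186, cols 246..288
164 194 193 192 194 195 195 191 194 192 190 186 186 181 181 181 180 181 181 181 179 173 170 168 171 171 175 178 182 184 187 190 190 189 189 189 185
165 192 192 197 194 196 193 191 192 192 192 187 187 185 185 181 183 182 185 184 182 176 173 175 176 176 175 181 183 188 189 191 192 189 192 189 186
166 192 193 195 195 196 194 194 192 191 192 192 190 188 187 186 186 189 188 184 183 180 180 179 178 180 179 184 187 190 189 190 191 190 188 188 187

[... 5963 characters left out ...]
 123 116 150 155 199 170 143 190 163 167 160 141 162
220 219 220 224 228 229 230 230 228 191 169 229 200 155 108 143 142 107 148 152 155 174 169 168 155 142 158
221 213 217 222 225 227 228 230 225 145 148 200 191 163 135 167 123 122 108 123 158 148 168 177 162 154 181
222 210 217 221 224 226 228 231 226 142 148 200 212 193 156 176 161 163 117 123 132 116 164 187 171 144 178
223 213 218 221 226 228 228 233 226 144 158 215 185 162 163 162 157 148 130 151 144 107 135 176 165 155 171
224 220 221 224 228 230 230 229 193 137 144 200 168 147 178 118  97 102 139 177 158 115 128 160 156 152 161
225 223 224 226 228 230 232 225 147 129 136 200 173 154 189 117  97 100 155 176 152 138 122 152 170 137 141
```

Call:
jog_arm(rows=[[[0.0156,-0.0243,0.02,0.011],[0.0156,-0.0243,0.03,0],[0,0,0.04,0],[0,0,0,0],[0,0,0,0]]], claw=0.36)

```text
time_s: 57.42
tcp_pos: [0.6427, -0.0648, 0.2331]
ee_rot: [[-0.139, -0.99, 0.017], [-0.989, 0.139, 0.041], [-0.043, -0.011, -0.999]]
wrist_force: [0.7, -0.2, -0.4]
gripper_width: 0.364
gripper_force: 0.0
```

```bash
python3 - <<'E'
from h import *
m,im=snap("wrist","w17");s=sense();print(s["tcp_pos"],totool([.6426,-.0626,.1714]))
p=proj(m,[.6434,-.0601,.1104]);print(p,proj(m,[.6434-.0031,-.0601-.0218,.1104]),proj(m,[.6434+.0031,-.0601+.0218,.1104]))
g=cv2.cvtColor(im,6);x,y=p.astype(int)
for r in range(y-45,min(y+46,300),3):print(r,''.join(f"{min(v//16,15):x}" for v in g[r,x-60:x+80:2]))
print(x-60)
E
```

```text
[ 0.64289186 -0.06482179  0.2336465 ] [0.0005414  0.00138307 0.06226912]
[257.11347507 210.88788979] [257.22506758 182.57800945] [257.00824198 237.58444779]
165 655556666666666666666666666676666455434459a5956454a9445555564688565445
168 6555666666666666776666677666676665566644563444545765454444544553555545
171 6555556666666667666667666666776664579734444444445687555545545554555556
174 6655556666666666666666666665443444444444444446645565755555454554455556
177 65565565666666666666776777454444444444345ba458555557a55674445454443444
180 555655666666666666667766654444466556664544445555479a965454445444455656
183 5555555666666666666666775778876665565644544554355467855455445433455566
186 7555566666666677666676666678876665344446565455455465655444444401101455
189 9556566666666666666677766677876665454445565565454465566544545100101564
192 6566666666666666666667666778776765576644444456555555555445545100102566
195 5666666666666666766676666778776665566444454444354556555444444300003555
198 6666666666776766676666766778876665445645565566454576655444445000002445
201 766666666676666676667667678787676555444
[... 685 characters left out ...]
001454456446700000001
231 999aee1000001003666666665778876544444444443011000000485458887400010000
234 8898b40000000003666666555788775444444554453000100000188875444300000101
237 8888700000000003666666555644444456666554444000001000014544555400000000
240 556500000010000366666655566556676766666556500000000000265689b712320101
243 55200000010000036666555556666677666666666550000000000001cccbc522331000
246 4000000000000002666555566666666666666666655010000000000008ccc422343100
249 00000000000100026776655566666666666666666540100000000000003bb322244000
252 1111121111121111111111111111111111111111111111211211111111111111235201
255 2222221212212221212112212211111222222121222212212221221122222112235500
197
```

Call:
jog_arm(rows=[[[0.0005,-0.002,0.03,0],[0,0,0.025,0],[0,0,0.007,0],[0,0,0,0],[0,0,0,0]]])

```text
time_s: 58.1
tcp_pos: [0.6458, -0.0635, 0.1706]
ee_rot: [[-0.14, -0.99, 0.017], [-0.989, 0.14, 0.041], [-0.043, -0.011, -0.999]]
wrist_force: [-0.1, -0.1, -0.6]
gripper_width: 0.362
gripper_force: 0.0
```

Call:
jog_arm(rows=[[[0,0,0,0],[0,0,0,0],[0,0,0,0],[0,0,0,0],[0,0,0,0]]], claw=0.0)

```text
time_s: 58.72
tcp_pos: [0.6454, -0.0635, 0.169]
ee_rot: [[-0.14, -0.99, 0.015], [-0.989, 0.141, 0.041], [-0.043, -0.009, -0.999]]
wrist_force: [1.7, 1.2, 0.7]
gripper_width: 0.105
gripper_force: 30.0
```

```bash
python3 - <<'E'
import numpy as np
th=np.r_[np.linspace(2.543,.25,15),np.linspace(.25,0,4)[1:]]
P=.121*np.c_[-np.cos(th),np.sin(th)];D=np.diff(P,axis=0)
for i in range(0,len(D),8):print([[round(-.043*d[1],4),round(-d[0],4),round(-d[1],4),0] for d in D[i:i+8]])
E
```

```text
[[np.float64(-0.0007), np.float64(0.0125), np.float64(-0.0154), 0], [np.float64(-0.0006), np.float64(0.0148), np.float64(-0.0131), 0], [np.float64(-0.0005), np.float64(0.0167), np.float64(-0.0106), 0], [np.float64(-0.0003), np.float64(0.0182), np.float64(-0.0077), 0], [np.float64(-0.0002), np.float64(0.0193), np.float64(-0.0046), 0], [np.float64(-0.0001), np.float64(0.0197), np.float64(-0.0014), 0], [np.float64(0.0001), np.float64(0.0197), np.float64(0.0018), 0], [np.float64(0.0002), np.float64(0.0191), np.float64(0.005), 0]]
[[np.float64(0.0003), np.float64(0.0181), np.float64(0.0081), 0], [np.float64(0.0005), np.float64(0.0165), np.float64(0.0109), 0], [np.float64(0.0006), np.float64(0.0145), np.float64(0.0135), 0], [np.float64(0.0007), np.float64(0.0121), np.float64(0.0156), 0], [np.float64(0.0007), np.float64(0.0094), np.float64(0.0174), 0], [np.float64(0.0008), np.float64(0.0065), np.float64(0.0187), 0], [np.float64(0.0004), np.float64(0.0021), np.float64(0.0099), 0], [np.float64(0.0004), np.float64(0.0013), np.float64(0.01), 0]]
[[np.float64(0.0004), np.float64(0.0004), np.float64(0.0101), 0]]
```

Call:
jog_arm(rows=[[[-0.0007,0.0125,-0.0154,0],[-0.0006,0.0148,-0.0131,0],[-0.0005,0.0167,-0.0106,0],[-0.0003,0.0182,-0.0077,0],[0,0,0,0]]])

```text
time_s: 59.35
tcp_pos: [0.5832, -0.0543, 0.218]
ee_rot: [[-0.139, -0.99, 0.02], [-0.989, 0.139, 0.042], [-0.044, -0.014, -0.999]]
wrist_force: [5.7, 0.9, 1.8]
gripper_width: 0.1
gripper_force: 30.2
```

Call:
jog_arm(rows=[[[-0.0002,0.0193,-0.0046,0],[-0.0001,0.0197,-0.0014,0],[0.0001,0.0197,0.0018,0],[0.0002,0.0191,0.005,0],[0.0003,0.0181,0.0081,0],[0,0,0,0]]])

```text
time_s: 60.1
tcp_pos: [0.4922, -0.0422, 0.2154]
ee_rot: [[-0.134, -0.991, 0.029], [-0.99, 0.135, 0.038], [-0.041, -0.024, -0.999]]
wrist_force: [-4.8, -1.6, 42.6]
gripper_width: 0.113
gripper_force: 30.2
```

Call:
jog_arm(rows=[[[0.0005,0.0165,0.0109,0],[0.0006,0.0145,0.0135,0],[0.0007,0.0121,0.0156,0],[0.0007,0.0094,0.0174,0],[0,0,0,0]]])

```text
time_s: 60.72
tcp_pos: [0.4297, -0.0353, 0.145]
ee_rot: [[-0.142, -0.99, -0.003], [-0.989, 0.142, 0.038], [-0.038, 0.009, -0.999]]
wrist_force: [-6.4, -1.3, 5.8]
gripper_width: 0.1
gripper_force: 29.6
```

Call:
jog_arm(rows=[[[0.0008,0.0065,0.0187,0],[0.0004,0.0021,0.0099,0],[0,0,0,0],[0.0004,0.0013,0.01,0],[0,0,0,0]]])

```text
time_s: 61.35
tcp_pos: [0.4201, -0.0335, 0.1064]
ee_rot: [[-0.144, -0.99, -0.004], [-0.989, 0.144, 0.039], [-0.038, 0.009, -0.999]]
wrist_force: [-7.7, 4.8, 3.7]
gripper_width: 0.093
gripper_force: 29.6
```

Call:
jog_arm(rows=[[[0,-0.003,0.003,0],[0,-0.002,0.003,0],[0,0,0,0],[0,0,0,0]]])

```text
time_s: 61.85
tcp_pos: [0.4254, -0.034, 0.1008]
ee_rot: [[-0.145, -0.989, -0.003], [-0.989, 0.145, 0.039], [-0.039, 0.008, -0.999]]
wrist_force: [-6.4, 2.8, 1.3]
gripper_width: 0.097
gripper_force: 29.8
```

```bash
python3 - <<'E'
from h import *
m,im=snap("wrist","w18");s=sense();print(s["tcp_pos"],s["wrist_force"],s["gripper_width"])
print(blue(im,m,.041))
mt,t=snap("top","t18");ms,sc=snap("scene","s18");print(blue(sc,ms,.041)[:6]);print([b for b in blue(t,mt,.041) if b[1][0]<.55])
E
```

```text
[ 0.42545269 -0.0340104   0.10083514] [-7.52041766  3.02238427  2.12395661] 0.09685378260313039
[(np.int32(3852), array([ 0.4005, -0.1149,  0.041 ]), np.float64(0.0734), np.float64(80.03), array([282.5,  80.4]))]
[(np.int32(20067), array([ 1.4526, -0.7724,  0.041 ]), np.float64(6.9246), np.float64(-71.49), array([ 92.3, 138.5])), (np.int32(2394), array([ 1.2456, -1.1434,  0.041 ]), np.float64(5.2211), np.float64(-78.37), array([142.9, 109.4])), (np.int32(436), array([ 1.241 , -3.0626,  0.041 ]), np.float64(3.4129), np.float64(-81.45), array([179. ,  33.3])), (np.int32(439), array([ 1.0453, -2.885 ,  0.041 ]), np.float64(3.2735), np.float64(-84.09), array([195.9,  37.4])), (np.int32(86), array([ 1.1484, -3.8554,  0.041 ]), np.float64(2.1114), np.float64(-84.0), array([194.,  17.])), (np.int32(44), array([ 1.1451, -4.5951,  0.041 ]), np.float64(1.0678), np.float64(-85.77), array([198.7,   5.6]))]
[]
```

Call:
jog_arm(rows=[[[0,-0.001,0.003,0],[0,0,0.003,0],[0,0,0,0],[0,0,0,0]]])

```text
time_s: 62.5
tcp_pos: [0.4265, -0.0339, 0.0948]
ee_rot: [[-0.145, -0.989, -0.003], [-0.989, 0.145, 0.039], [-0.039, 0.008, -0.999]]
wrist_force: [-5.3, 2.6, 2.0]
gripper_width: 0.097
gripper_force: 29.8
```

Call:
jog_arm(rows=[[[0,0,0.003,0],[0,0,0.003,0],[0,0,0,0],[0,0,0,0]]])

```text
time_s: 63.0
tcp_pos: [0.4268, -0.0337, 0.0889]
ee_rot: [[-0.145, -0.989, -0.002], [-0.989, 0.145, 0.039], [-0.039, 0.008, -0.999]]
wrist_force: [-5.9, 1.7, 1.9]
gripper_width: 0.096
gripper_force: 29.8
```

Call:
jog_arm(rows=[[[0,0,0.003,0],[0,0,0,0],[0,0,0,0]]])

```text
time_s: 63.38
tcp_pos: [0.4272, -0.0336, 0.086]
ee_rot: [[-0.145, -0.989, -0.001], [-0.989, 0.145, 0.04], [-0.039, 0.007, -0.999]]
wrist_force: [-5.7, 1.0, 0.3]
gripper_width: 0.093
gripper_force: 29.9
```

```bash
python3 - <<'E'
from h import *
m,im=snap("wrist","w19");s=sense();print(s["tcp_pos"],s["wrist_force"],s["joints"].round(1),s["moment"].round(2))
g=cv2.cvtColor(im,6)
for r in range(0,240,6):print(r,''.join(f"{min(v//16,15):x}" for v in g[r,0:512:4]))
print(blue(im,m,.041))
E
```

```text
[ 0.42723741 -0.03356667  0.08603039] [-4.72365214  2.42060484 -0.43592838] [ 16.   20.1 -39.2  -4.4 -30.3 -20.6] [ 0.58  1.26 -0.17]
0 b8684257668b476677588c8b69887b6ac4c984724ca74468eeeeeeeeeeeeeeeeee99672445548eeeeeeeeeeeeeeeeeeeeeeeeeeeeed9968975789a9979999a38
6 ba398594aecc79ab8b498b9c38774c467567759438a84628eeeeeeeeeeeeeeeeeed9662345549eeeeeeeeeeeeeeeeeeeeeeeeeeeedd698393998a999995996a9
12 bbbbbbbbbbbbbbaaaa66666656bbcb7685b7746653b755a8eeeeeeeeeeeeeeeeeed967244554deeeeeeeeeeeeeeeeeeeeeeeeeeeeec9999999a99889aa9689a7
18 2c778684588b96666744456355555666866a656765645789eeeeeeeeeeeebeeeee9667344553feeeeeeeeeeeeeeeeeeeeeeeeeeeeed6999989998699a8999999
24 6b96323567bab38edb779e7359dcaa467632385385633349eeeeeeeeeeeeeeeeee9877345543eeeeeeeeeeeeeeeeeeeeeeeeeeeeeec899999988979a7a999998
30 daa4885937ecb56998c34874a565bb757646223357636425998eeeeeeeeeeeeeee9866345543eeeeeeeeeeeeeeeeeeeeeeeeeeeeeec9aab9999899a9999a9999
36 e9c6866536ee746edca48e64a8acab8676376852366464469999eeeeeeeeeeeeee9676344543eeeeeeeeeeeeeeeeeeeeeeeeeeeeeeb9a9697aa88999a9989988
42 5bb8bba6b9cb748abbb7776496667846763556655
[... 3750 characters left out ...]
ceeeeeee9977777777777679989988a8899aa322222222222222
216 b8544cbbb774434466664aaaaa964a999a4675553355535447777777777767688876665666ccceeeeee899977777777777799999888989aaaaa7222222222222
222 3a533cccba657767666649aaa9a65a99999554543454545357677777776676688876556666668999999999877777777776799999888999b7aaa9aa9222222222
228 000444b32c64365444574999a9a849a9980000000100001000000000070000788870006010101010011010000000003776799999878799599898a8aaa5222000
234 00034545555555555555555555455544010101011010000000000100070000778870005001001100111000101010001067999999878899779999aaaa69a94000
[(np.int32(3832), array([ 0.4023, -0.1136,  0.041 ]), np.float64(0.066), np.float64(79.61), array([286.1,  80.3]))]
```

Call:
jog_arm(rows=[[[0,0,0.002,0],[0,0,0,0],[0,0,0,0]]])

```text
time_s: 63.8
tcp_pos: [0.4273, -0.0335, 0.0851]
ee_rot: [[-0.144, -0.99, -0.001], [-0.989, 0.144, 0.039], [-0.039, 0.007, -0.999]]
wrist_force: [-8.0, 2.4, 10.5]
gripper_width: 0.092
gripper_force: 29.2
```

Call:
jog_arm(rows=[[[0,0,0.002,0],[0,0,0,0],[0,0,0,0]]])

```text
time_s: 64.18
tcp_pos: [0.4266, -0.0334, 0.0838]
ee_rot: [[-0.144, -0.99, -0.002], [-0.989, 0.144, 0.039], [-0.039, 0.008, -0.999]]
wrist_force: [-13.0, 4.8, 21.4]
gripper_width: 0.094
gripper_force: 28.6
```

Call:
jog_arm(rows=[[[0,0,0,0],[0,0,0,0],[0,0,0,0],[0,0,-0.02,0],[0,0,-0.04,0],[0,0,-0.05,0],[0,0,-0.05,0],[0,0,-0.05,0],[0,0,0,0],[0,0,0,0]]], claw=0.35)

```text
time_s: 65.42
tcp_pos: [0.4294, -0.0411, 0.2925]
ee_rot: [[-0.141, -0.99, 0.011], [-0.989, 0.142, 0.042], [-0.043, -0.005, -0.999]]
wrist_force: [0.5, 0.8, -0.9]
gripper_width: 0.35
gripper_force: 0.0
```

```bash
python3 - <<'E'
from h import *
m,im=snap("wrist","w20");s=sense();print(s["tcp_pos"],s["ee_rot"].round(3),s["wrist_force"])
print(blue(im,m,.041))
mt,t=snap("top","t20");print([b for b in blue(t,mt,.041) if b[1][0]<.55 and abs(b[1][1])<.3])
ms,sc=snap("scene","s20");print([b for b in blue(sc,ms,.041) if abs(b[1][1]+.12)<.2])
E
```

```text
[ 0.4293582  -0.04106558  0.29201273] [[-0.141 -0.99   0.01 ]
 [-0.989  0.142  0.041]
 [-0.042 -0.004 -0.999]] [ 0.48471379 -0.41582528 -0.08558347]
[(np.int32(826), array([ 0.4042, -0.1267,  0.041 ]), np.float64(0.0962), np.float64(77.69), array([268.2,  86.4]))]
[]
[(np.int32(74), array([ 0.7249, -0.2391,  0.041 ]), np.float64(0.0929), np.float64(5.03), array([219.8, 193.3]))]
```

```bash
python3 - <<'E'
from h import *
m=cam("wrist");im=np.load("pics/w20.npy");g=cv2.cvtColor(im,6)
C=np.array([.4916,-.1458,0]);bx=np.array([.977,-.213,0]);by=np.array([.213,.977,0])
f=lambda th,r,y:C+bx*(.0415-r*np.cos(th))+by*y+[0,0,.038+r*np.sin(th)]
for th in(0,.15,.3):print(th,[proj(m,f(th,.121,y)).round(1) for y in(.07,.092,.114)],"edge",[proj(m,f(th,.083,y)).round(1) for y in(.07,.136)])
print("blue ends",[proj(m,C-bx*.0895+by*y+[0,0,.041]).round(1) for y in(-.048,.048)])
for r in range(100,226,4):print(r,''.join(f"{min(v//16,15):x}" for v in g[r,200:320:2]))
E
```

```text
0 [array([254.2, 150.9]), array([252.8, 169.7]), array([251.5, 187.9])] edge [array([220.9, 148.5]), array([218.8, 203.1])]
0.15 [array([252.9, 153.5]), array([251.5, 173.2]), array([250.1, 192.2])] edge [array([218.9, 150.2]), array([216.8, 206.5])]
0.3 [array([248.8, 156.1]), array([247.4, 176.9]), array([246. , 196.7])] edge [array([214.9, 151.8]), array([213., 210.])]
blue ends [array([272.4,  36.5]), array([264.6, 132.3])]
100 77759765675647aa9999999a999a999723326b9999998999999bfeeeeeef
104 88759967665757aaaaa999999a9a99962332dee9999999999999feeeeeee
108 7777777675443799a99999a9999999742332fee999999999999cfeeeeeee
112 67757975765657a9999999999a9999933334fee899999999999bfeeeeeee
116 66756666765648a9999a9a999aa999723326ede888999999999aeeeeeeee
120 77777776754658a9a99a99a999a998623328ddc788999999999feeeeeeee
124 6675777675555aa999999a999999a962332cedc888899999999beeeeeeee
128 7776997675557999999999a999999862332eddd88889999999afeeeeeeef
132 667788777355766666566677899898423238888898899999999feeefee99
136 867698757574466666666677777777777588878988999999999efee99999
140 7677986475446a
[... 711 characters left out ...]
457777777777777888676666666667899999977777777778a9
188 674655454445777777777777788777766666666779999977777777777799
192 695779453555555556656555565666656556666666677777777777777999
196 99776445545677777777777776666665556666667677777777777777779a
200 5bbcb67555a7777777777777776666555556666667899877777777799efe
204 bb76896555de7777777777777676666555565567999999999999befeeeee
208 dac5aa549dddd87777777777776666655665555678899999bceeeeeeeeee
212 ea5fff57fedddd777777777777766666655555557889999beeeeeeeeeeee
216 9988779aeeddddd777777777676666666555556666889999beeeeeeeeeee
220 eeeeeefeeeeedddd7777777777665666565556666678899abeeeeeeeeeee
224 ddeeef5003feddeda77777777766565566555666666793002beeeeeeeeee
```

```bash
python3 - <<'E'
from h import *
print(totool([.4036,-.1291,.099]))
a=np.radians(17.4+np.linspace(0,90,17));P=.1373*np.c_[-np.cos(a),np.sin(a)];D=np.diff(P,axis=0)
for i in range(0,16,8):print([[float(x) for x in (round(-.042*d[1],4),round(-d[0],4),round(-d[1],4),0)] for d in D[i:i+8]])
E
```

```text
[0.09882578 0.01410446 0.18898765]
[[-0.0005, -0.0047, -0.0126, 0.0], [-0.0005, -0.0059, -0.0121, 0.0], [-0.0005, -0.007, -0.0115, 0.0], [-0.0005, -0.0081, -0.0107, 0.0], [-0.0004, -0.0091, -0.0099, 0.0], [-0.0004, -0.0101, -0.009, 0.0], [-0.0003, -0.0109, -0.0079, 0.0], [-0.0003, -0.0116, -0.0068, 0.0]]
[[-0.0002, -0.0122, -0.0056, 0.0], [-0.0002, -0.0127, -0.0044, 0.0], [-0.0001, -0.0131, -0.0032, 0.0], [-0.0001, -0.0133, -0.0019, 0.0], [-0.0, -0.0135, -0.0005, 0.0], [0.0, -0.0135, 0.0008, 0.0], [0.0001, -0.0133, 0.0021, 0.0], [0.0001, -0.013, 0.0034, 0.0]]
```

Call:
jog_arm(rows=[[[0.05,0.007,0,0.0365],[0.0455,0.005,0.02,0.0365],[0,0,0.04,0],[0,0,0.04,0],[0,0,0,0],[0,0,0,0]]])

```text
time_s: 66.32
tcp_pos: [0.4057, -0.1291, 0.1903]
ee_rot: [[-0.211, -0.977, 0.014], [-0.976, 0.212, 0.041], [-0.043, -0.005, -0.999]]
wrist_force: [0.0, -0.6, 0.1]
gripper_width: 0.349
gripper_force: 0.0
```

```bash
python3 - <<'E'
from h import *
m,im=snap("wrist","w21");s=sense();b=blue(im,m,.041);print(b,s["tcp_pos"],s["ee_rot"].round(3))
print(totool([.4036,-.1291,.099]))
E
```

```text
[(np.int32(1242), array([ 0.4045, -0.1267,  0.041 ]), np.float64(0.094), np.float64(-102.02), array([258.3, 196.5]))] [ 0.40603387 -0.12900641  0.19078247] [[-0.211 -0.977  0.016]
 [-0.976  0.212  0.041]
 [-0.044 -0.007 -0.999]]
[0.00460084 0.00299125 0.09165063]
```

Call:
jog_arm(rows=[[[0.0045,0.0025,0.035,0],[0,0,0.035,0],[0,0,0.0215,0],[0,0,0,0],[0,0,0,0]]])

```text
time_s: 67.0
tcp_pos: [0.4041, -0.1291, 0.0994]
ee_rot: [[-0.211, -0.977, 0.017], [-0.976, 0.212, 0.041], [-0.044, -0.008, -0.999]]
wrist_force: [0.4, 0.7, 0.9]
gripper_width: 0.349
gripper_force: 0.0
```

Call:
jog_arm(rows=[[[0,0,0,0],[0,0,0,0],[0,0,0,0],[0,0,0,0],[0,0,0,0]]], claw=0.0)

```text
time_s: 67.62
tcp_pos: [0.4027, -0.1291, 0.0984]
ee_rot: [[-0.212, -0.977, 0.013], [-0.976, 0.213, 0.042], [-0.043, -0.004, -0.999]]
wrist_force: [-2.0, 1.5, 6.0]
gripper_width: 0.101
gripper_force: 30.0
```

Call:
jog_arm(rows=[[[-0.0005,-0.0047,-0.0126,0],[-0.0005,-0.0059,-0.0121,0],[-0.0005,-0.007,-0.0115,0],[-0.0005,-0.0081,-0.0107,0],[0,0,0,0]]])

```text
time_s: 68.25
tcp_pos: [0.4263, -0.1345, 0.1449]
ee_rot: [[-0.213, -0.977, 0.01], [-0.976, 0.213, 0.042], [-0.043, -0.001, -0.999]]
wrist_force: [-4.6, 1.3, 0.5]
gripper_width: 0.101
gripper_force: 30.0
```

Call:
jog_arm(rows=[[[-0.0004,-0.0091,-0.0099,0],[-0.0004,-0.0101,-0.009,0],[-0.0003,-0.0109,-0.0079,0],[-0.0003,-0.0116,-0.0068,0],[0,0,0,0]]])

```text
time_s: 68.88
tcp_pos: [0.4678, -0.1438, 0.1807]
ee_rot: [[-0.211, -0.977, 0.011], [-0.976, 0.212, 0.041], [-0.042, -0.003, -0.999]]
wrist_force: [-9.1, 2.6, 12.7]
gripper_width: 0.102
gripper_force: 30.0
```

Call:
jog_arm(rows=[[[-0.0002,-0.0122,-0.0056,0],[-0.0002,-0.0127,-0.0044,0],[-0.0001,-0.0131,-0.0032,0],[-0.0001,-0.0133,-0.0019,0],[0,0,0,0]]])

```text
time_s: 69.5
tcp_pos: [0.5199, -0.1551, 0.1948]
ee_rot: [[-0.212, -0.977, 0.016], [-0.976, 0.212, 0.04], [-0.043, -0.007, -0.999]]
wrist_force: [-3.1, -1.8, 5.4]
gripper_width: 0.104
gripper_force: 30.0
```

Call:
jog_arm(rows=[[[0,-0.0135,-0.0005,0],[0,-0.0135,0.0008,0],[0,0,0,0]]])

```text
time_s: 69.88
tcp_pos: [0.5459, -0.1608, 0.1937]
ee_rot: [[-0.212, -0.977, 0.014], [-0.976, 0.213, 0.041], [-0.043, -0.006, -0.999]]
wrist_force: [-1.4, -4.5, 3.0]
gripper_width: 0.101
gripper_force: 30.0
```

Call:
jog_arm(rows=[[[0.0001,-0.01,0.0016,0],[0.0001,-0.009,0.002,0],[0,0,0,0],[0,0,0,0]]])

```text
time_s: 70.38
tcp_pos: [0.5636, -0.1646, 0.19]
ee_rot: [[-0.212, -0.977, 0.014], [-0.976, 0.213, 0.041], [-0.043, -0.005, -0.999]]
wrist_force: [-1.3, -5.1, 0.3]
gripper_width: 0.104
gripper_force: 30.0
```

Call:
jog_arm(rows=[[[0,-0.004,0.0008,0],[0,-0.003,0.0007,0],[0,0,0,0],[0,0,0,0]]])

```text
time_s: 70.88
tcp_pos: [0.5698, -0.1654, 0.1884]
ee_rot: [[-0.212, -0.977, 0.013], [-0.976, 0.213, 0.042], [-0.044, -0.003, -0.999]]
wrist_force: [-2.3, -2.3, -1.1]
gripper_width: 0.105
gripper_force: 30.0
```

Call:
jog_arm(rows=[[[0,0,-0.004,0],[0,0,-0.004,0],[0,0,-0.004,0],[0,0,0,0],[0,0,0,0]]])

```text
time_s: 71.5
tcp_pos: [0.5699, -0.166, 0.2009]
ee_rot: [[-0.212, -0.977, 0.014], [-0.976, 0.213, 0.042], [-0.044, -0.004, -0.999]]
wrist_force: [-0.7, 0.1, -7.0]
gripper_width: 0.105
gripper_force: 30.0
```

Call:
jog_arm(rows=[[[0,0.01,0,0],[0,0.018,0,0],[0,0.018,0,0],[0,0.018,0,0],[0,0.018,0,0],[0,0.018,0,0],[0,0.01,0,0],[0,0,0,0],[0,0,0.004,0],[0,0,0.003,0],[0,0,0,0],[0,0,0,0]]])

```text
time_s: 73.0
tcp_pos: [0.4628, -0.1425, 0.1933]
ee_rot: [[-0.212, -0.977, 0.013], [-0.976, 0.213, 0.041], [-0.043, -0.004, -0.999]]
wrist_force: [-0.3, 0.0, -6.6]
gripper_width: 0.101
gripper_force: 30.0
```

Call:
jog_arm(rows=[[[0,0,0.002,0],[0,0,0.002,0],[0,0,0,0],[0,0,0,0]]])

```text
time_s: 73.5
tcp_pos: [0.4642, -0.1436, 0.1915]
ee_rot: [[-0.211, -0.977, 0.018], [-0.977, 0.212, 0.039], [-0.042, -0.01, -0.999]]
wrist_force: [-0.9, -5.8, 0.7]
gripper_width: 0.102
gripper_force: 30.0
```

Call:
jog_arm(rows=[[[0,-0.001,0.002,0],[0,0,0.001,0],[0,0,0,0],[0,0,0,0]]])

```text
time_s: 74.0
tcp_pos: [0.4667, -0.1444, 0.1902]
ee_rot: [[-0.21, -0.978, 0.022], [-0.977, 0.21, 0.037], [-0.041, -0.014, -0.999]]
wrist_force: [0.2, -8.7, 6.2]
gripper_width: 0.099
gripper_force: 30.0
```

```bash
python3 - <<'E'
import numpy as np
a=np.radians(np.linspace(73,163,19));P=.137*np.c_[-np.cos(a),np.sin(a)];D=np.diff(P,axis=0)
for i in range(0,18,6):print([[float(x) for x in (round(-.042*d[1],4),round(-d[0],4),round(-d[1],4),0)] for d in D[i:i+6]])
E
```

```text
[[-0.0001, -0.0116, -0.003, 0.0], [-0.0001, -0.0118, -0.002, 0.0], [-0.0, -0.0119, -0.0009, 0.0], [0.0, -0.012, 0.0001, 0.0], [0.0, -0.0119, 0.0011, 0.0], [0.0001, -0.0118, 0.0022, 0.0]]
[[0.0001, -0.0115, 0.0032, 0.0], [0.0002, -0.0112, 0.0042, 0.0], [0.0002, -0.0108, 0.0051, 0.0], [0.0003, -0.0103, 0.0061, 0.0], [0.0003, -0.0097, 0.0069, 0.0], [0.0003, -0.0091, 0.0078, 0.0]]
[[0.0004, -0.0084, 0.0085, 0.0], [0.0004, -0.0076, 0.0092, 0.0], [0.0004, -0.0068, 0.0098, 0.0], [0.0004, -0.0059, 0.0104, 0.0], [0.0005, -0.005, 0.0109, 0.0], [0.0005, -0.004, 0.0113, 0.0]]
```

Call:
jog_arm(rows=[[[-0.0001,-0.0116,-0.004,0],[-0.0001,-0.0118,-0.003,0],[0,-0.0119,-0.0009,0],[0,0,0,0]]])

```text
time_s: 74.5
tcp_pos: [0.4995, -0.15, 0.1941]
ee_rot: [[-0.212, -0.977, 0.014], [-0.976, 0.213, 0.041], [-0.044, -0.005, -0.999]]
wrist_force: [0.6, 0.0, -6.4]
gripper_width: 0.102
gripper_force: 30.0
```

Call:
jog_arm(rows=[[[0,-0.012,0.0001,0],[0,-0.0119,0.0011,0],[0.0001,-0.0118,0.0022,0],[0,0,0,0]]])

```text
time_s: 75.0
tcp_pos: [0.5339, -0.1579, 0.1911]
ee_rot: [[-0.212, -0.977, 0.014], [-0.976, 0.213, 0.041], [-0.043, -0.005, -0.999]]
wrist_force: [0.1, -0.5, -5.3]
gripper_width: 0.105
gripper_force: 30.0
```

Call:
jog_arm(rows=[[[0,0.012,-0.004,0],[0,0.018,-0.002,0],[0,0.018,0,0],[0,0.018,0,0],[0,0.012,0,0],[0,0,0,0],[0,0,0.003,0],[0,0,0.002,0],[0,0,0,0],[0,0,0,0]]])

```text
time_s: 76.25
tcp_pos: [0.4575, -0.1414, 0.1924]
ee_rot: [[-0.212, -0.977, 0.015], [-0.976, 0.213, 0.041], [-0.043, -0.006, -0.999]]
wrist_force: [-0.4, -3.5, -2.9]
gripper_width: 0.102
gripper_force: 30.0
```

Call:
jog_arm(rows=[[[0,-0.002,0.002,0],[0,-0.002,0.002,0],[0,0,0,0],[0,0,0,0]]])

```text
time_s: 76.75
tcp_pos: [0.4627, -0.1431, 0.1903]
ee_rot: [[-0.21, -0.977, 0.019], [-0.977, 0.211, 0.038], [-0.041, -0.01, -0.999]]
wrist_force: [1.1, -8.7, 4.4]
gripper_width: 0.103
gripper_force: 30.0
```

Call:
jog_arm(rows=[[[0,-0.006,-0.0005,0],[0,-0.006,-0.001,0],[0,0,0,0]]])

```text
time_s: 77.12
tcp_pos: [0.4723, -0.1442, 0.189]
ee_rot: [[-0.212, -0.977, 0.012], [-0.976, 0.213, 0.042], [-0.044, -0.003, -0.999]]
wrist_force: [-1.0, -1.9, -2.7]
gripper_width: 0.102
gripper_force: 30.1
```

Call:
jog_arm(rows=[[[0,-0.006,-0.001,0],[0,-0.006,-0.001,0],[0,0,0,0]]])

```text
time_s: 77.5
tcp_pos: [0.4853, -0.1469, 0.1916]
ee_rot: [[-0.212, -0.977, 0.015], [-0.976, 0.213, 0.041], [-0.044, -0.006, -0.999]]
wrist_force: [-0.4, -0.3, -5.5]
gripper_width: 0.104
gripper_force: 30.0
```

Call:
jog_arm(rows=[[[0,0,0.002,0],[0,0,0.002,0],[0,0,0,0],[0,0,0,0]]])

```text
time_s: 78.0
tcp_pos: [0.487, -0.1475, 0.1905]
ee_rot: [[-0.211, -0.977, 0.022], [-0.977, 0.211, 0.039], [-0.043, -0.013, -0.999]]
wrist_force: [1.7, -3.0, 5.7]
gripper_width: 0.104
gripper_force: 30.0
```

Call:
jog_arm(rows=[[[0,-0.004,0.001,0],[0,-0.004,0,0],[0,0,0,0]]])

```text
time_s: 78.38
tcp_pos: [0.4941, -0.1491, 0.1888]
ee_rot: [[-0.211, -0.977, 0.019], [-0.977, 0.212, 0.04], [-0.043, -0.01, -0.999]]
wrist_force: [0.2, -2.8, 5.5]
gripper_width: 0.106
gripper_force: 30.0
```

Call:
jog_arm(rows=[[[0,-0.005,0.0003,0],[0,-0.005,0,0],[0,0,0,0]]])

```text
time_s: 78.75
tcp_pos: [0.5004, -0.1506, 0.1877]
ee_rot: [[-0.212, -0.977, 0.009], [-0.976, 0.212, 0.042], [-0.043, -0.0, -0.999]]
wrist_force: [-7.4, 1.2, 13.2]
gripper_width: 0.105
gripper_force: 30.0
```

Call:
jog_arm(rows=[[[0,-0.005,0,0],[0,-0.005,0,0],[0,0,0,0]]])

```text
time_s: 79.12
tcp_pos: [0.5117, -0.153, 0.1899]
ee_rot: [[-0.211, -0.977, 0.014], [-0.977, 0.211, 0.04], [-0.042, -0.006, -0.999]]
wrist_force: [-7.4, 1.1, 20.1]
gripper_width: 0.103
gripper_force: 30.0
```

Call:
jog_arm(rows=[[[0,-0.0118,-0.005,0],[0,-0.0119,-0.0015,0],[0,0,0,0]]])

```text
time_s: 79.5
tcp_pos: [0.535, -0.1582, 0.1928]
ee_rot: [[-0.212, -0.977, 0.013], [-0.976, 0.213, 0.041], [-0.043, -0.004, -0.999]]
wrist_force: [-3.1, -0.5, 5.6]
gripper_width: 0.102
gripper_force: 30.0
```

Call:
jog_arm(rows=[[[0,-0.012,0,0],[0,-0.0119,0.0011,0],[0,0,0,0]]])

```text
time_s: 79.88
tcp_pos: [0.5589, -0.1634, 0.1915]
ee_rot: [[-0.212, -0.977, 0.014], [-0.976, 0.213, 0.041], [-0.043, -0.005, -0.999]]
wrist_force: [-2.5, -1.7, 2.8]
gripper_width: 0.103
gripper_force: 30.0
```

Call:
jog_arm(rows=[[[0.0001,-0.0118,0.0022,0],[0.0001,-0.0115,0.0032,0],[0.0002,-0.0112,0.0042,0],[0,0,0,0]]])

```text
time_s: 80.38
tcp_pos: [0.5929, -0.1708, 0.182]
ee_rot: [[-0.212, -0.977, 0.015], [-0.976, 0.213, 0.041], [-0.043, -0.005, -0.999]]
wrist_force: [-1.6, -3.0, 1.0]
gripper_width: 0.102
gripper_force: 30.0
```

Call:
jog_arm(rows=[[[0.0002,-0.0108,0.0051,0],[0.0003,-0.0103,0.0061,0],[0.0003,-0.0097,0.0069,0],[0,0,0,0]]])

```text
time_s: 80.88
tcp_pos: [0.623, -0.1773, 0.1639]
ee_rot: [[-0.212, -0.977, 0.015], [-0.976, 0.213, 0.041], [-0.043, -0.006, -0.999]]
wrist_force: [-1.9, -4.4, 1.1]
gripper_width: 0.102
gripper_force: 30.0
```

Call:
jog_arm(rows=[[[0.0003,-0.0091,0.0078,0],[0.0004,-0.0084,0.0085,0],[0.0004,-0.0076,0.0092,0],[0,0,0,0]]])

```text
time_s: 81.38
tcp_pos: [0.6474, -0.1824, 0.1381]
ee_rot: [[-0.212, -0.977, 0.014], [-0.976, 0.213, 0.041], [-0.043, -0.005, -0.999]]
wrist_force: [0.1, -3.1, -0.3]
gripper_width: 0.103
gripper_force: 30.0
```

Call:
jog_arm(rows=[[[0.0004,-0.0068,0.0098,0],[0.0004,-0.0059,0.0104,0],[0,0,0,0]]])

```text
time_s: 81.75
tcp_pos: [0.6595, -0.185, 0.1177]
ee_rot: [[-0.212, -0.977, 0.013], [-0.976, 0.213, 0.042], [-0.043, -0.004, -0.999]]
wrist_force: [-0.4, -2.0, -0.0]
gripper_width: 0.099
gripper_force: 30.0
```

Call:
jog_arm(rows=[[[0.0005,-0.005,0.0109,0],[0,0,0,0],[0.0003,-0.002,0.006,0],[0,0,0,0],[0,0,0,0]]])

```text
time_s: 82.38
tcp_pos: [0.6661, -0.1864, 0.1023]
ee_rot: [[-0.212, -0.977, 0.014], [-0.976, 0.213, 0.042], [-0.044, -0.005, -0.999]]
wrist_force: [-1.7, -1.6, -1.2]
gripper_width: 0.106
gripper_force: 30.0
```

Call:
jog_arm(rows=[[[0.0001,-0.0005,0.003,0],[0.0001,0,0.002,0],[0,0,0,0],[0,0,0,0]]])

```text
time_s: 82.88
tcp_pos: [0.6667, -0.1866, 0.0988]
ee_rot: [[-0.212, -0.977, 0.015], [-0.976, 0.212, 0.041], [-0.043, -0.006, -0.999]]
wrist_force: [-2.9, -1.0, 5.7]
gripper_width: 0.103
gripper_force: 30.0
```

Call:
jog_arm(rows=[[[0,0,0.002,0],[0,0,0,0],[0,0,0,0]]])

```text
time_s: 83.25
tcp_pos: [0.6675, -0.1867, 0.0975]
ee_rot: [[-0.211, -0.977, 0.017], [-0.976, 0.212, 0.041], [-0.043, -0.008, -0.999]]
wrist_force: [-1.9, -1.1, 6.4]
gripper_width: 0.106
gripper_force: 30.0
```

Call:
jog_arm(rows=[[[0,0,0,0],[0,0,0,0],[0,0,0,0],[0,0,0,0],[0,0,-0.02,0],[0,0.01,-0.04,0],[0,0.03,-0.05,0],[0,0.04,-0.05,0],[-0.01,0.04,-0.04,0],[0,0,0,0],[0,0,0,0]]], claw=0.35)

```text
time_s: 84.62
tcp_pos: [0.5495, -0.1597, 0.2948]
ee_rot: [[-0.212, -0.977, 0.016], [-0.976, 0.213, 0.042], [-0.044, -0.006, -0.999]]
wrist_force: [-0.4, 0.1, -1.0]
gripper_width: 0.343
gripper_force: 0.0
```

```bash
python3 - <<'E'
from h import *
m,im=snap("wrist","w30");s=sense();print(s["tcp_pos"],s["wrist_force"])
for z in(.03,.041,.05):print(z,blue(im,m,z))
mt,t=snap("top","t30");ms,sc=snap("scene","s30")
print([b for b in blue(t,mt,.041) if b[1][0]<.8 and abs(b[1][1])<.35]);print([b for b in blue(sc,ms,.041) if b[0]>20 and .45<b[1][0]<.85 and abs(b[1][1])<.5])
E
```

```text
[ 0.54963319 -0.15973335  0.29351966] [-0.03620481 -1.60005195 -0.64046062]
0.03 [(np.int32(1277), array([ 0.6875, -0.3098,  0.03  ]), np.float64(0.1022), np.float64(-91.1), array([102.2,  58.1])), (np.int32(656), array([ 0.6726, -0.1811,  0.03  ]), np.float64(0.099), np.float64(-102.36), array([152.6, 169.3]))]
0.041 [(np.int32(1277), array([ 0.6828, -0.3074,  0.041 ]), np.float64(0.0991), np.float64(-91.1), array([102.2,  58.1])), (np.int32(656), array([ 0.6683, -0.1827,  0.041 ]), np.float64(0.096), np.float64(-102.36), array([152.6, 169.3]))]
0.05 [(np.int32(1277), array([ 0.6789, -0.3055,  0.05  ]), np.float64(0.0965), np.float64(-91.1), array([102.2,  58.1])), (np.int32(656), array([ 0.6648, -0.184 ,  0.05  ]), np.float64(0.0934), np.float64(-102.36), array([152.6, 169.3]))]
[]
[(np.int32(40), array([ 0.6516, -0.3823,  0.041 ]), np.float64(0.0482), np.float64(-2.75), array([235.9, 174.5])), (np.int32(68), array([ 0.7257, -0.2389,  0.041 ]), np.float64(0.0929), np.float64(5.03), array([219.6, 193.4])), (np.int32(75), array([0.6563, 0.2539, 0.041 ]), np.float64(0.0588), np.float64(-85.37), array([236.2, 282.7]))]
```

```bash
python3 -c "
from station import *
print(finish_job())"
```

```text
the job is handed in; nothing more can be done
None
```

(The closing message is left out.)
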